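# Return the capped containers to their fitted holders

### The job

Put the four screw-capped containers standing loose on the bench back into their grey holders, upright and resting on the holder floor: the wide jar, the white bottle and the small vial each go into the shallow round holder made for its size (the closest fit), and the tall slim tube into the deep square stand. Do not tip them over on the way, and leave the petri dish and the small square cover-glass box where they are.

Things in the scene. Friction and masses are not known exactly. Their poses are not given: they have to be found in the camera images.
- jar: wide white round jar with a broad red screw lid, 66 mm diameter, 82 mm tall, about 0.25 kg; grip round the body; stands upright, loose. Origin: centre of its underside, z up along its axis; yaw is of no account.
- bottle: slender white round bottle with a narrow red screw cap, 46 mm diameter, 105 mm tall, about 0.16 kg; grip round the body; stands upright, loose. Origin: centre of its underside, z up along its axis; yaw is of no account.
- vial: small brown round vial with a white screw cap, 27 mm diameter, 45 mm tall, about 0.06 kg; grip round it 25 to 35 mm above its underside, so that the fingertips stay above a holder's rim; stands upright, loose. Origin: centre of its underside, z up along its axis; yaw is of no account.
- tube: tall slim clear tube with a blue screw cap, self-standing with a flat foot, barrel 28 mm diameter, cap 34 mm, 112 mm tall, about 0.05 kg; grip the barrel 60 to 90 mm above its underside; stands upright, loose. Origin: centre of its underside, z up along its axis; yaw is of no account.
- holder_wide: the largest of three grey shallow round holders, fixed on the bench: a ring of inner diameter 82 mm and outer diameter 90 mm (wall 4 mm) on a 100 mm round foot; rim 9 mm above the bench, inner floor 3 mm above the bench. Made for the jar. Origin: centre of its underside, z up.
- holder_medium: the middle-sized of three grey shallow round holders, fixed on the bench: a ring of inner diameter 62 mm and outer diameter 70 mm (wall 4 mm) on a 80 mm round foot; rim 9 mm above the bench, inner floor 3 mm above the bench. Made for the bottle. Origin: centre of its underside, z up.
- holder_small: the smallest of three grey shallow round holders, fixed on the bench: a ring of inner diameter 43 mm and outer diameter 51 mm (wall 4 mm) on a 61 mm round foot; rim 9 mm above the bench, inner floor 3 mm above the bench. Made for the vial. Origin: centre of its underside, z up.
- tube_stand: deep grey square stand, fixed on the bench: a block 60 x 60 mm, 40 mm tall, with an upright round bore of 45 mm diameter, open at the top, whose floor is 4 mm above the bench. Made for the tube. Origin: centre of its underside, z up, x and y along its sides.
- cover_box: small square box of cover glasses with a green base and a pale lid, 35 x 35 mm, 17 mm tall, loose; not part of the job, leave it. Origin: centre of its underside.
- petri_dish: flat clear petri dish with pinkish filling, 60 mm diameter, 15 mm tall, loose; not part of the job, leave it. It lies in front of the keyboard, at y = 0.02 to 0.05. Behind the keyboard two fixed screens rise from 0.15 to 0.46 m above the bench, their faces at about x = 0.70 to 0.73: a gripper swung from side to side at full reach strikes them, so draw the arm in and cross about over this dish (x = 0.43). Origin: centre of its underside.

How it is judged:
At the end, for the whole second after the job is handed in: Jar in the wide, bottle in the medium, vial in the small round holder and tube in the square stand: each within 12 mm of its holder's centre line, its underside at the holder's inner floor (not more than 4 mm above), within 0.1 rad of upright, at rest and released (horizontal distance between jar and holder_wide below 0.012 m and z of jar in the frame of holder_wide between 0 and 0.007 m and angle between each of jar, bottle, vial, tube's own z axis and vertical below 0.1 rad and linear speed of each of jar, bottle, vial, tube below 0.02 m/s and angular speed of each of jar, bottle, vial, tube below 0.3 rad/s and horizontal distance between bottle and holder_medium below 0.012 m and z of bottle in the frame of holder_medium between 0 and 0.007 m and horizontal distance between vial and holder_small below 0.012 m and z of vial in the frame of holder_small between 0 and 0.007 m and horizontal distance between tube and tube_stand below 0.012 m and z of tube in the frame of tube_stand between 0.001 and 0.008 m); the robot touches nothing.
It fails at once if one of the four containers is tipped by more than 35 degrees (angle between any of jar, bottle, vial, tube's own z axis and vertical above 0.61 rad).
It fails at once if the cover-glass box is moved more than 30 mm from where it was (distance of cover_box from where it was at the start of the episode above 0.03 m).
It fails at once if the petri dish is moved more than 30 mm from where it was (distance of petri_dish from where it was at the start of the episode above 0.03 m).
It also fails if it takes over 112 s, if anything falls off the work surface, if the arm or the gripper's body presses on something with over 40 N, if the wrist force passes 120 N, or if a joint passes its speed limit or range.

### The arm

A 7-joint arm with a two-finger parallel gripper is mounted at the origin on a cart in front of the work surface, level with it; the furniture and walls round the work are solid. World frame = base frame: x ahead of the robot, y to its left, z up, the work surface at z = 0. Lengths are in m, angles in rad, forces in N, time in s.
With the tool pointing down it reaches from about 0.4 to 0.85 m from the base axis. Payload 4.4 kg.
Tool frame: the origin (TCP) lies at the very end of the fingers, on their centre line; the grasp point (between the pads) lies 19 mm behind it; x points along the fingers, y is the direction in which the jaws open and shut, and the axes are right-handed (so a half turn about x gives the same grasp; the last joint's range is limited). The gripper opens to 94 mm and grips with 3 to 60 N. Pads are 16 mm wide; open, the fingers measure 119 mm over their backs; the gripper's body (75 mm by 177 mm) begins 78 mm behind the grasp point.
Start: joints at [1.199, 0.628, 0.038, 1.517, -0.027, 0.996, -0.02], TCP at [0.196, -0.62, 0.205] pointing down, gripper open.
Joint ranges: [-3.06, 3.06], [-0.37, 2.12], [-1.25, 1.32], [0.18, 2.47], [-1.1, 4.24], [0.23, 1.98], [-2.94, 2.94]. Speed limits (rad/s): [2.57, 2.57, 3.14, 3.14, 3.14, 3.14, 3.14].

### API

Orientations are given as a unit quaternion [x, y, z, w].
In Python, from station import r gives the robot as it stands.
- The arm moves only by the shell command python3 -m creep 'ROWS' [FORCE]. ROWS is JSON, a list of rows, each an object of numbers: "rx", "ry", "rz": the turn, a rotation vector about the world's x, y, z in rad; "tx", "ty", "tz": the shift along the world's x, y, z in m; "fingers": the closure, from 0 (fully open) to 1 (shut). In form: [{"rx": .., "ry": .., "rz": .., "tx": .., "ty": .., "tz": .., "fingers": ..}, ...]. A call has 1 to 20 rows; each row shifts and turns the pose as measured when the row begins; what a row does not reach is not made up. A row lasts 1/8 s, in which the tool goes at most 62.5 mm and 10.7 degrees, less where a joint would pass 70% of its speed; a pose out of reach is approached as far as the arm can. A call is refused whole if a number of a shift passes 0.0625 or a number of a turn 0.188, either way. A call with a gripper value outside its range is refused whole. The fingers move at their own pace and stop on an object; FORCE is the grip in N (left out, the last holds). Time passes only in rows, so rows that do not move let the fingers close. It gives the time, the measured TCP pose, the force and the opening at its end, in the units of the state.
- r.read_state(): the state, without advancing time (a new reading comes with each control period).
- r.snapshot(name): name is "scene" or "top" or "wrist"; returns (picture, depth): 480x640x3 uint8, blue, green, red; 480x640 float32, m along the optical axis (not along the pixel's ray), 0 where there is no reading.
- r.calibration(name): a dict with "fx", "fy", "cx", "cy" (pixels), "world_from_camera" (4x4, takes a point from camera to world coordinates). Camera axes: x right, y up, looking along -z (the intrinsics and any distortion apply to the point x, -y, -z); pixel columns grow to the right and rows downward; lengths in m; the calibration is good to about 2 mm. A picture is of the moment at which its call begins: read the wrist's pose just before it. calibration takes no time and is no camera call; for the wrist camera it gives the pose at the moment of the call.
- r.sign_off(): hands the job in, once; it reports no verdict.
The state is a dict: "time_s": time; "q": joint angles; "qd": joint speeds; "effort": joint torques, N m; "tool_pos": TCP position; "eef_rot": TCP orientation; "wrist_force": force on the tool from outside, world axes, zero at the start; "wrist_torque": the same for the moment, N m; "gripper_width": opening from 0.0 (shut) to 1.0 (fully open).
Only numpy, scipy, OpenCV 4.12 (cv2) and the standard library are available. Lean on these libraries where they do the work, as an engineer would, in place of code of your own. Each camera call takes 0.05 s, during which the arm holds its last target.

## Working session

There is one attempt and no reset: what is moved stays moved. The work goes in short steps, Python scripts to look and compute and a shell command to move; the robot and the scene stay as the last step left them, time stands still between calls to the robot, and variables do not carry over. Pictures are saved under pics/ and viewed, and the job is handed in when it is done.

```bash
ls; mkdir -p pics; python3 - <<'E'
from station import r
import cv2,numpy as np
print(r.read_state())
for n in("scene","top"):
    p,d=r.snapshot(n); cv2.imwrite(f"pics/{n}0.png",p); np.save(f"{n}0.npy",d)
    print(n,r.calibration(n))
E
```

```text
pics
{'time_s': 0.0, 'q': array([ 1.1992437 ,  0.62933725,  0.03845275,  1.51836667, -0.02696964,
        0.99628871, -0.01995794]), 'qd': array([-0.00086223,  0.00107448,  0.00052588,  0.00061601, -0.00083585,
       -0.00135801,  0.00059259]), 'effort': array([ 6.51963201e-04, -5.49720991e+01,  1.14379361e+00, -1.86634308e+01,
       -5.20714244e-02,  2.35169224e-02,  1.66414911e-04]), 'tool_pos': array([ 0.19546769, -0.61921212,  0.20456052]), 'eef_rot': array([-0.69873605, -0.1083509 ,  0.69897778, -0.10704246]), 'wrist_force': array([-0.15799124,  0.199355  ,  0.25807926]), 'wrist_torque': array([-0.07274296,  0.01297122, -0.05010143]), 'gripper_width': 1.0011031344363996}
scene {'fx': 515.2476154925339, 'fy': 515.2476154925339, 'cx': 313.3467685557775, 'cy': 239.00367426184147, 'world_from_camera': array([[-0.84586139,  0.38577295, -0.36837174,  0.06071679],
       [-0.53316059, -0.63228259,  0.56210187,  0.64736759],
       [-0.01607134,  0.67186156,  0.74050237,  0.91547545],
       [ 0.        ,  0.        ,  0.        ,  1.        ]])}
top {'fx': 458.81462853158627, 'fy': 458.81462853158627, 'cx': 315.51291590349666, 'cy': 240.16341629484936, 'world_from_camera': array([[ 1.11987651e-02,  9.86061073e-01, -1.66006467e-01,
         2.57792521e-01],
       [-9.99937220e-01,  1.09803923e-02, -2.23319360e-03,
        -1.21249829e-02],
       [-3.79249145e-04,  1.66021054e-01,  9.86122135e-01,
         1.37484567e+00],
       [ 0.00000000e+00,  0.00000000e+00,  0.00000000e+00,
         1.00000000e+00]])}
```

View pics/scene0.png

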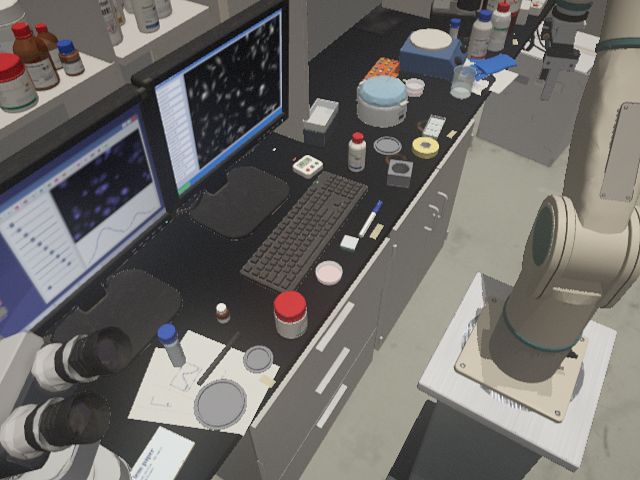

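View pics/top0.png

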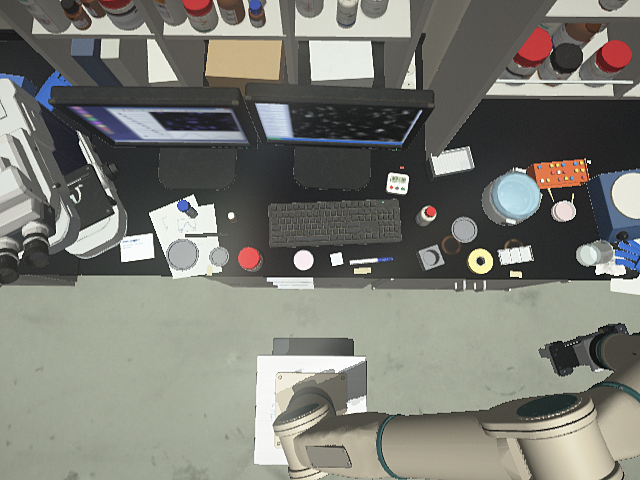

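The scene view shows the jar (290,313), vial (222,313), tube (170,345), the wide holder (220,403), the small holder (258,358), the bottle (357,152), the medium holder (387,146) and the stand (399,173). In the top view they are: jar (250,258), vial (231,215), tube (184,207), wide (182,254), small (219,256), bottle (428,214), medium (464,230), stand (430,257).

```bash
cat > h.py <<'E'
from station import r
import cv2,numpy as np
def px2w(n,u,v,z,c=None):
    c=c or r.calibration(n); M=c["world_from_camera"]
    d=M[:3,:3]@np.array([(u-c["cx"])/c["fx"],-(v-c["cy"])/c["fy"],-1.]); o=M[:3,3]
    return o+d*(z-o[2])/d[2]
def w2px(n,P,c=None):
    c=c or r.calibration(n); M=c["world_from_camera"]
    p=M[:3,:3].T@(np.asarray(P,float)-M[:3,3]); return c["cx"]+c["fx"]*p[0]/-p[2], c["cy"]-c["fy"]*p[1]/-p[2]
E
python3 - <<'E'
from h import *
t=cv2.imread("pics/top0.png");s=cv2.imread("pics/scene0.png")
a=cv2.resize(t[190:280,150:350],None,fx=4,fy=4,interpolation=2);cv2.imwrite("pics/tl.png",a)
a=cv2.resize(t[190:280,390:500],None,fx=6,fy=6,interpolation=2);cv2.imwrite("pics/tr.png",a)
a=cv2.resize(s[260:440,120:340],None,fx=3,fy=3,interpolation=2);cv2.imwrite("pics/sl.png",a)
a=cv2.resize(s[120:200,330:450],None,fx=6,fy=6,interpolation=2);cv2.imwrite("pics/sr.png",a)
for n,l in dict(top=[("jar",250,258,.08),("vial",231,215,.045),("tube",184,207,.11),("wide",182,254,.009),("small",219,256,.009),("bottle",428,213,.1),("med",464,230,.009),("stand",430,257,.04),("petri",303,260,.01),("box",337,259,.017)],
 scene=[("jar",290,304,.082),("vial",222,307,.045),("tube",167,331,.112),("wide",220,403,.009),("small",258,358,.009),("bottle",357,140,.105),("med",387,146,.009),("stand",399,168,.04)]).items():
  for k,u,v,z in l: print(n,k,px2w(n,u,v,z).round(3))
E
```

```text
top jar [0.422 0.177 0.08 ]
top vial [0.555 0.242 0.045]
top tube [0.562 0.364 0.11 ]
top wide [0.441 0.392 0.009]
top small [0.436 0.28  0.009]
top bottle [ 0.554 -0.328  0.1  ]
top med [ 0.524 -0.459  0.009]
top stand [ 0.436 -0.345  0.04 ]
top petri [0.427 0.028 0.01 ]
top box [ 0.43  -0.074  0.017]
scene jar [0.423 0.184 0.082]
scene vial [0.553 0.243 0.045]
scene tube [0.567 0.368 0.112]
scene wide [0.441 0.396 0.009]
scene small [0.436 0.284 0.009]
scene bottle [ 0.551 -0.317  0.105]
scene med [ 0.523 -0.45   0.009]
scene stand [ 0.439 -0.346  0.04 ]
```

View pics/tl.png

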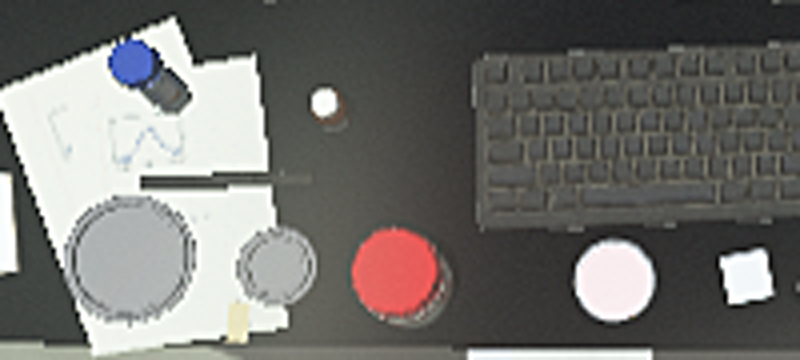

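View pics/tr.png

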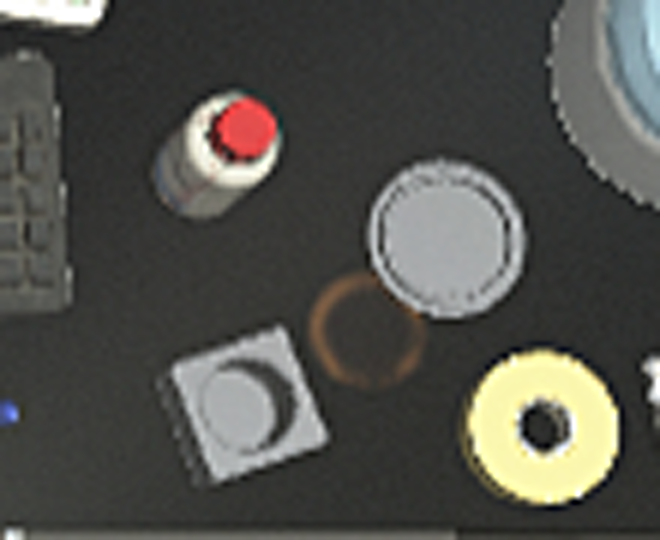

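View pics/sl.png

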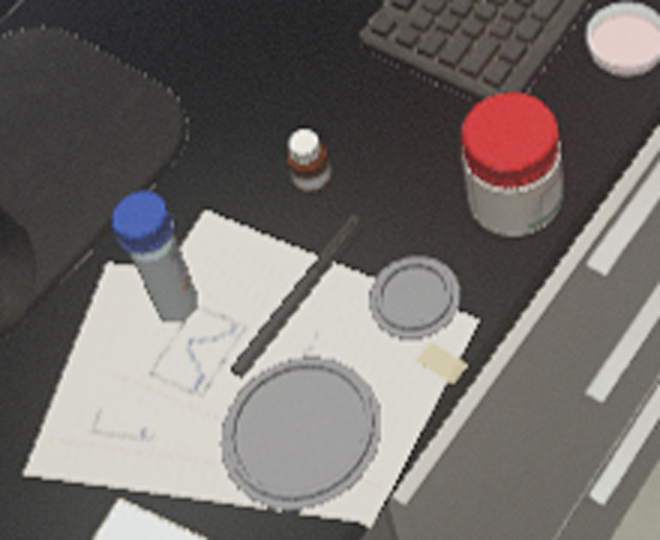

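View pics/sr.png

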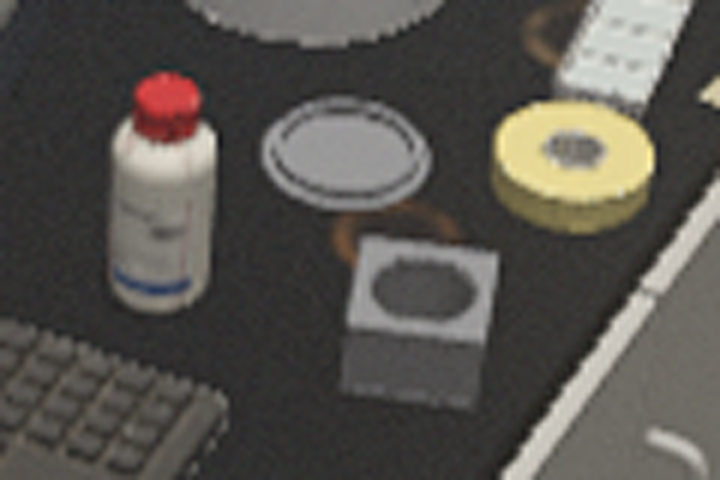

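```bash
python3 - <<'E'
from h import *
from scipy.spatial.transform import Rotation as R
T=dict(jar=(248.6,257.6,.082),vial=(230.6,215.1,.045),tube=(183.1,205.4,.112),wide=(182.4,254.1,.009),small=(218.9,255.9,.009),bottle=(430.6,210.9,.105),med=(464.1,229.5,.009),stand=(431.2,256.9,.04))
S=dict(jar=(289.7,304.5,.082),vial=(221,306.3,.045),tube=(166.7,330.7,.112),wide=(220,403,.009),small=(258,358.4,.009),bottle=(357.7,134.7,.105),med=(387.3,145.2,.009),stand=(400.5,167.7,.04))
for k in T: a=px2w("top",*T[k]);b=px2w("scene",*S[k]);print(k,a.round(3),b.round(3),((a+b)/2).round(3))
s=r.read_state();print(R.from_quat(s["eef_rot"]).as_matrix().round(3))
p,d=r.snapshot("wrist");cv2.imwrite("pics/w0.png",p)
print(r.calibration("wrist"))
E
```

```text
jar [0.423 0.18  0.082] [0.422 0.186 0.082] [0.423 0.183 0.082]
vial [0.554 0.244 0.045] [0.556 0.242 0.045] [0.555 0.243 0.045]
tube [0.566 0.366 0.112] [0.568 0.368 0.112] [0.567 0.367 0.112]
wide [0.441 0.39  0.009] [0.441 0.396 0.009] [0.441 0.393 0.009]
small [0.437 0.28  0.009] [0.436 0.284 0.009] [0.436 0.282 0.009]
bottle [ 0.559 -0.335  0.105] [ 0.561 -0.337  0.105] [ 0.56  -0.336  0.105]
med [ 0.526 -0.459  0.009] [ 0.524 -0.454  0.009] [ 0.525 -0.456  0.009]
stand [ 0.437 -0.349  0.04 ] [ 0.436 -0.349  0.04 ] [ 0.436 -0.349  0.04 ]
[[-0.     0.301 -0.954]
 [ 0.002 -0.954 -0.301]
 [-1.    -0.002  0.   ]]
{'fx': 354.22895171778555, 'fy': 354.22895171778555, 'cx': 316.4763208378163, 'cy': 242.66351901668193, 'world_from_camera': array([[ 0.30155757,  0.91948162,  0.25222327,  0.26759254],
       [-0.95344699,  0.29119325,  0.07839214, -0.59529011],
       [-0.00136558, -0.26412126,  0.96448852,  0.38418157],
       [ 0.        ,  0.        ,  0.        ,  1.        ]])}
```

View pics/w0.png

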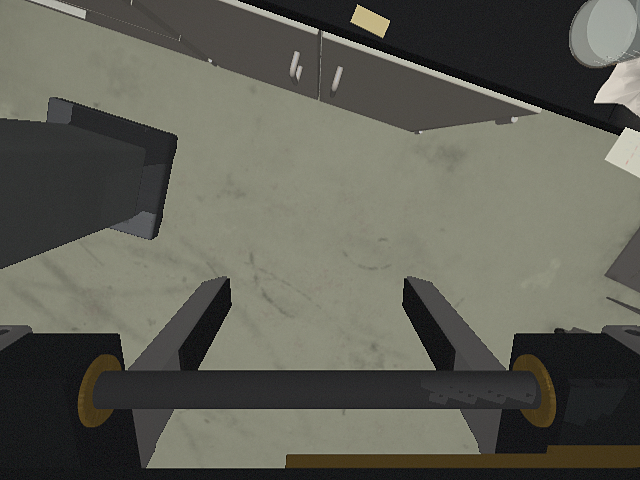

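```bash
python3 -m creep '[{"tx":0.045,"ty":0.035},{"tx":0.045,"ty":0.035},{"tx":0.045,"ty":0.035},{"tx":0.045,"ty":0.035},{"tx":0.045,"ty":0.035},{"tx":0.04,"ty":0.035},{"tx":0.03,"ty":0.03},{"tx":0,"ty":0}]' 20; python3 - <<'E'
from h import *
print(r.read_state()["tool_pos"])
p,d=r.snapshot("wrist");cv2.imwrite("pics/w1.png",p)
E
```

```text
[ 0.19556903 -0.61937387  0.20478583]validation failed for argument at $[0]...
```

View pics/w1.png

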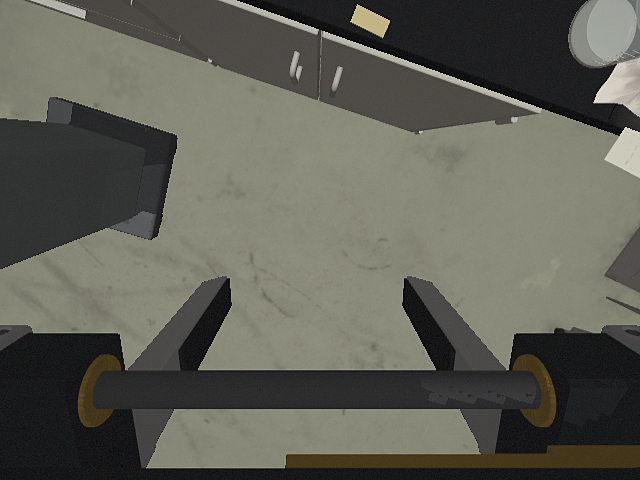

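The picture is unchanged because the call was refused. Every row probably needs all seven keys.

```bash
python3 -m creep '[{"rx":0,"ry":0,"rz":0,"tx":0.045,"ty":0.035,"tz":0,"fingers":0},{"rx":0,"ry":0,"rz":0,"tx":0.045,"ty":0.035,"tz":0,"fingers":0},{"rx":0,"ry":0,"rz":0,"tx":0.045,"ty":0.035,"tz":0,"fingers":0},{"rx":0,"ry":0,"rz":0,"tx":0.045,"ty":0.035,"tz":0,"fingers":0},{"rx":0,"ry":0,"rz":0,"tx":0.045,"ty":0.035,"tz":0,"fingers":0},{"rx":0,"ry":0,"rz":0,"tx":0.04,"ty":0.035,"tz":0,"fingers":0},{"rx":0,"ry":0,"rz":0,"tx":0.03,"ty":0.03,"tz":0,"fingers":0},{"rx":0,"ry":0,"rz":0,"tx":0,"ty":0,"tz":0,"fingers":0}]' 20; python3 - <<'E'
from h import *
print(r.read_state()["tool_pos"])
p,d=r.snapshot("wrist");cv2.imwrite("pics/w2.png",p)
E
```

```text
time_s: 1.2
tool_pos: [0.4967, -0.3699, 0.2032]
eef_rot: [-0.699, -0.108, 0.699, -0.106]
wrist_force: [-0.6, 0.1, 0.2]
gripper_width: 0.999
[ 0.49666015 -0.36989847  0.20319682]
```

View pics/w2.png

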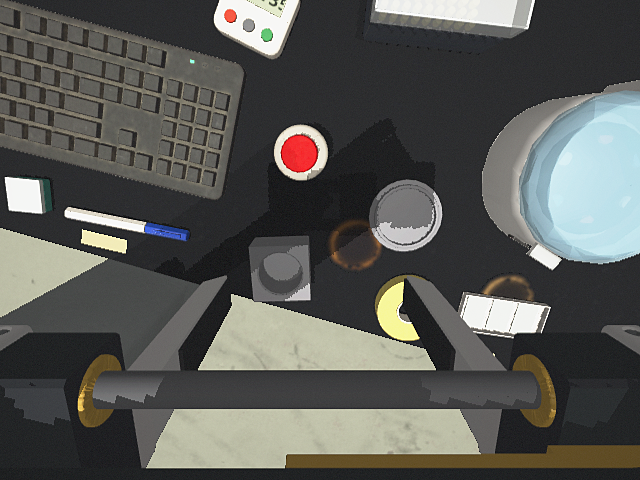

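The wrist view shows the bottle cap at (299,153), the medium holder at (406,215) and the bore of the stand at (281,271).

```bash
python3 - <<'E'
from h import *
c=r.calibration("wrist")
for k,u,v,z in [("bottle",299.5,153.5,.105),("bottleshoulder",301,152.5,.085),("med",406,215,.009),("stand",281,270,.04),("standsq",280.5,268.5,.04)]: print(k,px2w("wrist",u,v,z,c).round(4))
p=cv2.imread("pics/w2.png");cv2.imwrite("pics/w2c.png",cv2.resize(p[120:310,230:450],None,fx=3,fy=3,interpolation=2))
E
```

```text
bottle [ 0.5571 -0.3376  0.105 ]
bottleshoulder [ 0.5575 -0.3378  0.085 ]
med [ 0.5261 -0.4609  0.009 ]
stand [ 0.4381 -0.3498  0.04  ]
standsq [ 0.4395 -0.3489  0.04  ]
```

View pics/w2c.png

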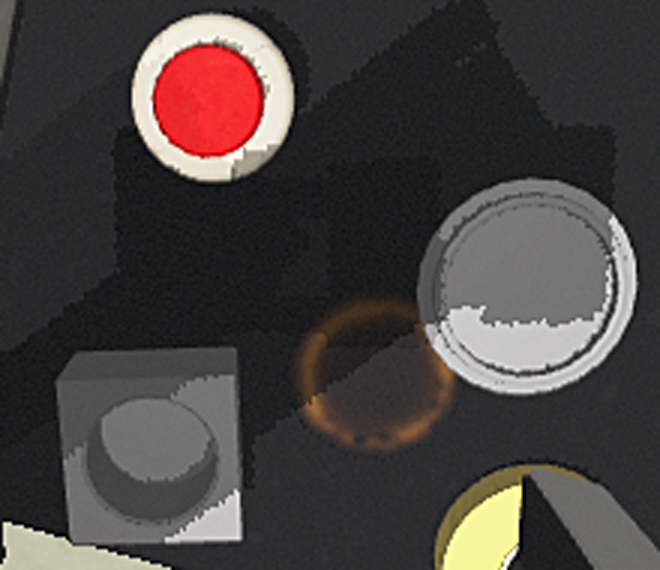

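The stand is at (0.436,-0.350), the medium holder at (0.526,-0.459) and the bottle at (0.558,-0.337). Grasp the bottle next.

```bash
python3 -m creep '[{"rx":0,"ry":0,"rz":0,"tx":0.031,"ty":0.017,"tz":0,"fingers":0},{"rx":0,"ry":0,"rz":0,"tx":0.03,"ty":0.016,"tz":0,"fingers":0},{"rx":0,"ry":0,"rz":0,"tx":0,"ty":0,"tz":-0.04,"fingers":0},{"rx":0,"ry":0,"rz":0,"tx":0,"ty":0,"tz":-0.04,"fingers":0},{"rx":0,"ry":0,"rz":0,"tx":0,"ty":0,"tz":0,"fingers":0}]' 20
```

```text
time_s: 1.88
tool_pos: [0.5504, -0.3484, 0.1221]
eef_rot: [-0.697, -0.099, 0.702, -0.103]
wrist_force: [0.3, 0.1, 0.5]
gripper_width: 0.998
```

```bash
python3 -m creep '[{"rx":0,"ry":0,"rz":0,"tx":0.008,"ty":0.011,"tz":0,"fingers":0},{"rx":0,"ry":0,"rz":0,"tx":0,"ty":0,"tz":0,"fingers":0}]' 20;  python3 - <<'E'
from h import *
from scipy.spatial.transform import Rotation as R
s=r.read_state();print(s["q"].round(3),s["tool_pos"].round(4));print(R.from_quat(s["eef_rot"]).as_matrix().round(3))
p,d=r.snapshot("wrist");cv2.imwrite("pics/w3.png",p)
E
```

```text
time_s: 2.12
tool_pos: [0.5593, -0.3392, 0.1249]
eef_rot: [-0.698, -0.097, 0.702, -0.103]
wrist_force: [0.6, 0.1, -0.6]
gripper_width: 1.0
[ 0.471  0.721  0.044  1.584 -0.028  0.836 -0.764] [ 0.5593 -0.3392  0.1249]
[[-0.003  0.28  -0.96 ]
 [-0.008 -0.96  -0.28 ]
 [-1.     0.007  0.005]]
```

View pics/w3.png

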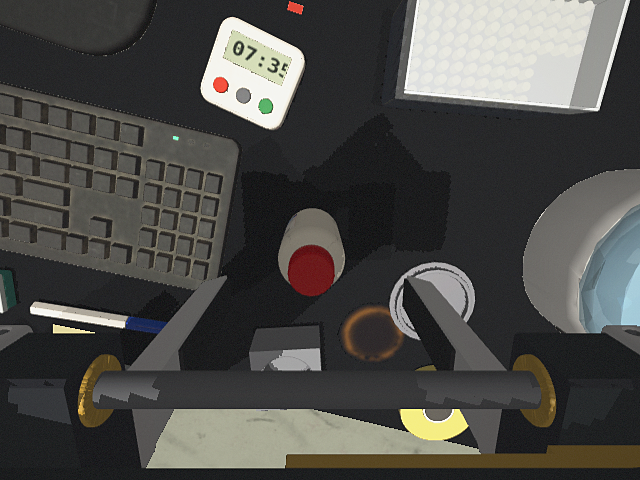

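The bottle is centred between the fingers (cap at 311,270). Descend and grip.

```bash
python3 -m creep '[{"rx":0,"ry":0,"rz":0,"tx":0,"ty":0.001,"tz":-0.03,"fingers":0},{"rx":0,"ry":0,"rz":0,"tx":0,"ty":0,"tz":-0.03,"fingers":0},{"rx":0,"ry":0,"rz":0,"tx":0,"ty":0,"tz":-0.027,"fingers":0},{"rx":0,"ry":0,"rz":0,"tx":0,"ty":0,"tz":0,"fingers":0}]' 20
```

```text
time_s: 2.68
tool_pos: [0.5619, -0.343, 0.0425]
eef_rot: [0.701, 0.093, -0.699, 0.105]
wrist_force: [0.3, -0.3, 0.0]
gripper_width: 1.001
```

```bash
python3 -m creep '[{"rx":0,"ry":0,"rz":0,"tx":0,"ty":0,"tz":0,"fingers":0.4},{"rx":0,"ry":0,"rz":0,"tx":0,"ty":0,"tz":0,"fingers":0.6},{"rx":0,"ry":0,"rz":0,"tx":0,"ty":0,"tz":0,"fingers":0.7},{"rx":0,"ry":0,"rz":0,"tx":0,"ty":0,"tz":0,"fingers":0.7},{"rx":0,"ry":0,"rz":0,"tx":0,"ty":0,"tz":0,"fingers":0.7},{"rx":0,"ry":0,"rz":0,"tx":0,"ty":0,"tz":0,"fingers":0.7}]' 20
```

```text
time_s: 3.42
tool_pos: [0.5647, -0.344, 0.048]
eef_rot: [0.703, 0.092, -0.697, 0.107]
wrist_force: [-0.1, 1.3, 2.2]
gripper_width: 0.492
```

Gripped at 46 mm. The pose drifts a few mm while holding, so I'll check the tilt.

```bash
cat > st.py <<'E'
from h import *
from scipy.spatial.transform import Rotation as R
import sys
s=r.read_state();M=R.from_quat(s["eef_rot"]).as_matrix();a=M[:,0];j=M[:,1]
# rotation vector that rights the tool axis
c=np.cross(a,[0,0,-1]);print("t",round(s["time_s"],2),"tcp",s["tool_pos"].round(4),"grip",(s["tool_pos"]-.019*a).round(4),"righting",c.round(3),"jawang",round(np.degrees(np.arctan2(j[1],j[0])),1),"q",s["q"].round(2),"F",s["wrist_force"].round(1),"w",round(s["gripper_width"]*94,1))
if len(sys.argv)>1:
    p,d=r.snapshot("wrist");cv2.imwrite(f"pics/{sys.argv[1]}.png",p)
E
python3 -m creep '[{"rx":0,"ry":0,"rz":0,"tx":0,"ty":0,"tz":0.03,"fingers":0.7},{"rx":0,"ry":0,"rz":0,"tx":0,"ty":0,"tz":0.03,"fingers":0.7},{"rx":0,"ry":0,"rz":0,"tx":0,"ty":0,"tz":0,"fingers":0.7}]' 20; python3 st.py w4
```

```text
time_s: 3.8
tool_pos: [0.5637, -0.3444, 0.1077]
eef_rot: [0.703, 0.092, -0.698, 0.107]
wrist_force: [-0.1, 0.6, -0.7]
gripper_width: 0.484
t 3.8 tcp [ 0.5637 -0.3444  0.1077] grip [ 0.5635 -0.3441  0.1267] righting [0.02 0.01 0.  ] jawang -73.8 q [ 0.47  0.74  0.05  1.6  -0.03  0.79 -0.76] F [-0.1  0.6 -0.7] w 45.5
```

View pics/w4.png

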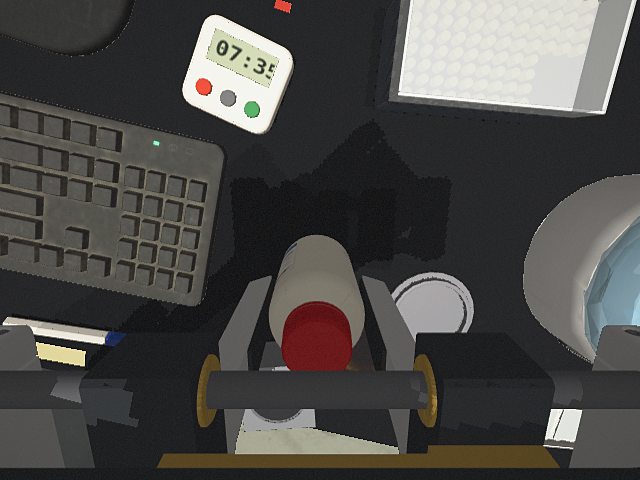

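```bash
python3 -m creep '[{"rx":0.01,"ry":0.005,"rz":0,"tx":-0.009,"ty":-0.03,"tz":0,"fingers":0.7},{"rx":0.01,"ry":0.005,"rz":0,"tx":-0.009,"ty":-0.03,"tz":0,"fingers":0.7},{"rx":0,"ry":0,"rz":0,"tx":-0.008,"ty":-0.028,"tz":0,"fingers":0.7},{"rx":0,"ry":0,"rz":0,"tx":-0.008,"ty":-0.026,"tz":0,"fingers":0.7},{"rx":0,"ry":0,"rz":0,"tx":0,"ty":0,"tz":0,"fingers":0.7}]' 20; python3 st.py w5;python3 - <<'E'
from h import *
p,d=r.snapshot("scene");cv2.imwrite("pics/s5.png",cv2.resize(p[80:220,280:460],None,fx=4,fy=4,interpolation=2))
E
```

```text
time_s: 4.47
tool_pos: [0.5231, -0.4566, 0.0956]
eef_rot: [-0.696, -0.105, 0.704, -0.096]
wrist_force: [0.2, -0.3, -1.4]
gripper_width: 0.485
t 4.47 tcp [ 0.5231 -0.4566  0.0956] grip [ 0.5234 -0.4569  0.1146] righting [-0.011 -0.014 -0.   ] jawang -73.7 q [ 0.66  0.82  0.02  1.45 -0.02  0.89 -0.59] F [ 0.2 -0.3 -1.4] w 45.6
```

View pics/s5.png

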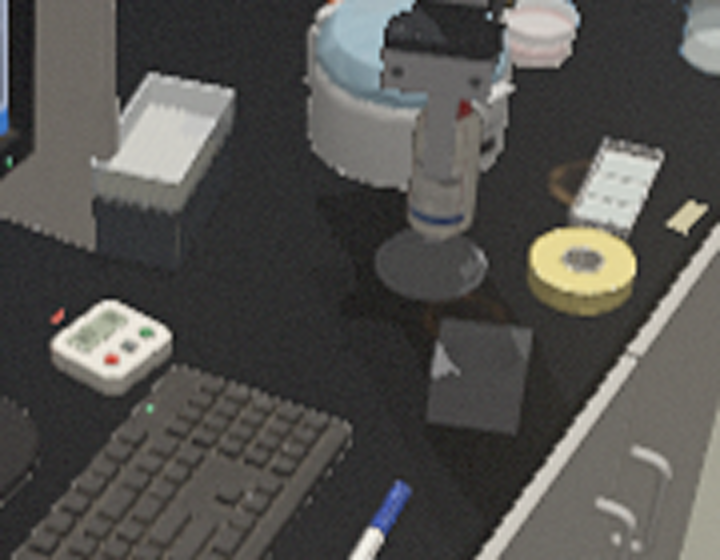

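View pics/w5.png

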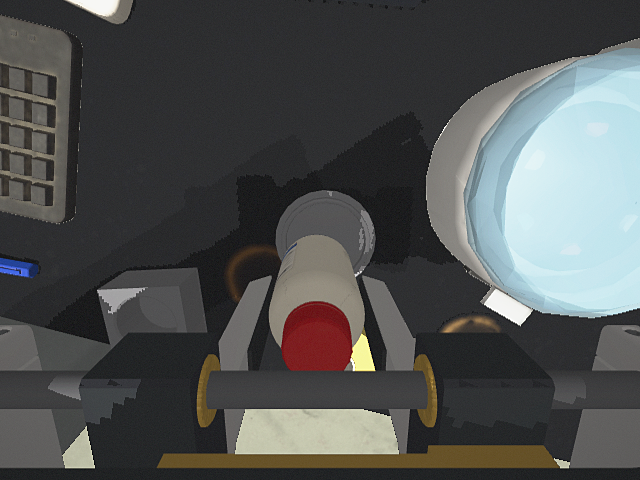

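The bottle hangs level over the medium holder. Correct a few mm in x and lower it.

```bash
python3 -m creep '[{"rx":-0.011,"ry":-0.014,"rz":0,"tx":0.007,"ty":-0.002,"tz":-0.01,"fingers":0.7},{"rx":0,"ry":0,"rz":0,"tx":0,"ty":0,"tz":-0.01,"fingers":0.7},{"rx":0,"ry":0,"rz":0,"tx":0,"ty":0,"tz":0,"fingers":0.7}]' 20; python3 st.py w6
```

```text
time_s: 4.95
tool_pos: [0.5352, -0.4493, 0.0734]
eef_rot: [0.7, 0.106, -0.698, 0.102]
wrist_force: [-0.4, -0.0, -1.1]
gripper_width: 0.49
t 4.95 tcp [ 0.5352 -0.4493  0.0734] grip [ 0.5352 -0.4494  0.0924] righting [-0.006  0.002  0.   ] jawang -73.1 q [ 0.65  0.84  0.02  1.47 -0.03  0.83 -0.6 ] F [-0.4 -0.  -1.1] w 46.0
```

View pics/w6.png

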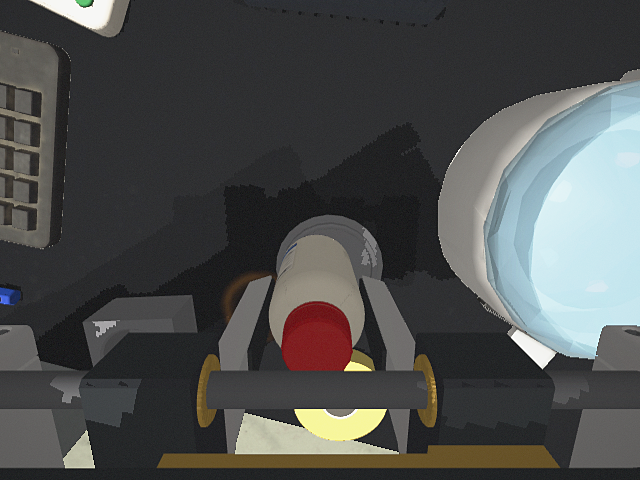

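```bash
python3 -m creep '[{"rx":0,"ry":0,"rz":0,"tx":-0.005,"ty":-0.009,"tz":0,"fingers":0.7},{"rx":0,"ry":0,"rz":0,"tx":0,"ty":0,"tz":0,"fingers":0.7},{"rx":0,"ry":0,"rz":0,"tx":0,"ty":0,"tz":0,"fingers":0.7}]' 20; python3 st.py w7
```

```text
time_s: 5.38
tool_pos: [0.5305, -0.4599, 0.0748]
eef_rot: [0.701, 0.105, -0.698, 0.102]
wrist_force: [1.1, 0.6, -2.7]
gripper_width: 0.49
t 5.38 tcp [ 0.5305 -0.4599  0.0748] grip [ 0.5305 -0.46    0.0938] righting [-0.004  0.004  0.   ] jawang -73.2 q [ 0.67  0.85  0.02  1.46 -0.02  0.83 -0.58] F [ 1.1  0.6 -2.7] w 46.1
```

View pics/w7.png

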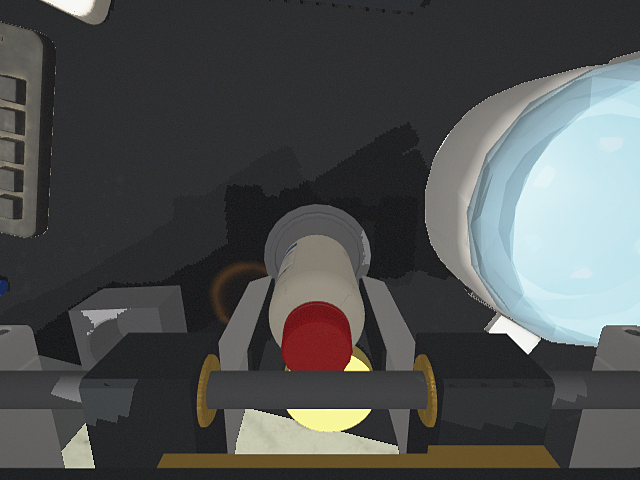

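The ring (centre col ~317) lines up with the bottle (col ~316). Lower.

```bash
python3 -m creep '[{"rx":0,"ry":0,"rz":0,"tx":0,"ty":0.001,"tz":-0.008,"fingers":0.7},{"rx":0,"ry":0,"rz":0,"tx":0,"ty":0,"tz":-0.008,"fingers":0.7},{"rx":0,"ry":0,"rz":0,"tx":0,"ty":0,"tz":-0.004,"fingers":0.7},{"rx":0,"ry":0,"rz":0,"tx":0,"ty":0,"tz":0,"fingers":0.7}]' 20; python3 st.py w8
```

```text
time_s: 5.92
tool_pos: [0.5301, -0.4586, 0.053]
eef_rot: [0.701, 0.105, -0.698, 0.102]
wrist_force: [-0.1, -0.3, -1.5]
gripper_width: 0.485
t 5.92 tcp [ 0.5301 -0.4586  0.053 ] grip [ 0.5301 -0.4587  0.072 ] righting [-0.005  0.003  0.   ] jawang -73.2 q [ 0.67  0.87  0.02  1.48 -0.02  0.8  -0.58] F [-0.1 -0.3 -1.5] w 45.6
```

View pics/w8.png

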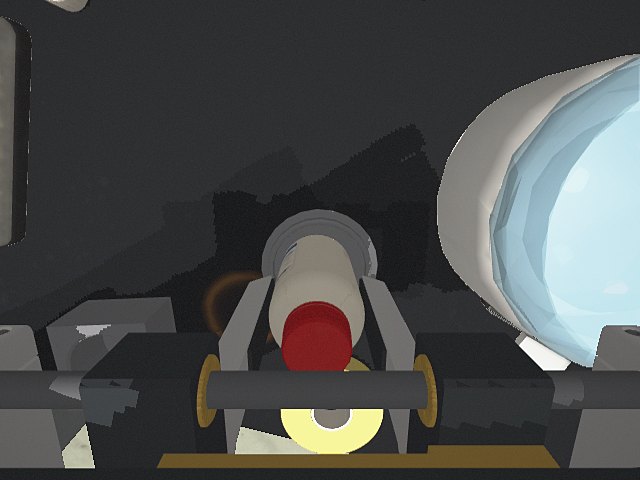

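The bottle is inside the ring. Nudge it to contact.

```bash
python3 -m creep '[{"rx":0,"ry":0,"rz":0,"tx":0,"ty":0,"tz":-0.002,"fingers":0.7},{"rx":0,"ry":0,"rz":0,"tx":0,"ty":0,"tz":0,"fingers":0.7}]' 20;python3 -m creep '[{"rx":0,"ry":0,"rz":0,"tx":0,"ty":0,"tz":0,"fingers":0.45},{"rx":0,"ry":0,"rz":0,"tx":0,"ty":0,"tz":0,"fingers":0.35},{"rx":0,"ry":0,"rz":0,"tx":0,"ty":0,"tz":0,"fingers":0},{"rx":0,"ry":0,"rz":0,"tx":0,"ty":0,"tz":0,"fingers":0},{"rx":0,"ry":0,"rz":0,"tx":0,"ty":0,"tz":0,"fingers":0}]' 20; python3 st.py w9
```

```text
time_s: 6.22
tool_pos: [0.5307, -0.4589, 0.0515]
eef_rot: [0.701, 0.105, -0.698, 0.102]
wrist_force: [0.5, -0.5, -0.8]
gripper_width: 0.488
time_s: 6.85
tool_pos: [0.5313, -0.4596, 0.0526]
eef_rot: [0.702, 0.104, -0.697, 0.103]
wrist_force: [0.1, -0.6, -0.5]
gripper_width: 0.931
t 6.85 tcp [ 0.5313 -0.4596  0.0526] grip [ 0.5312 -0.4596  0.0716] righting [-0.003  0.006  0.   ] jawang -73.2 q [ 0.67  0.87  0.02  1.47 -0.02  0.79 -0.58] F [ 0.1 -0.6 -0.5] w 87.5
```

View pics/w9.png

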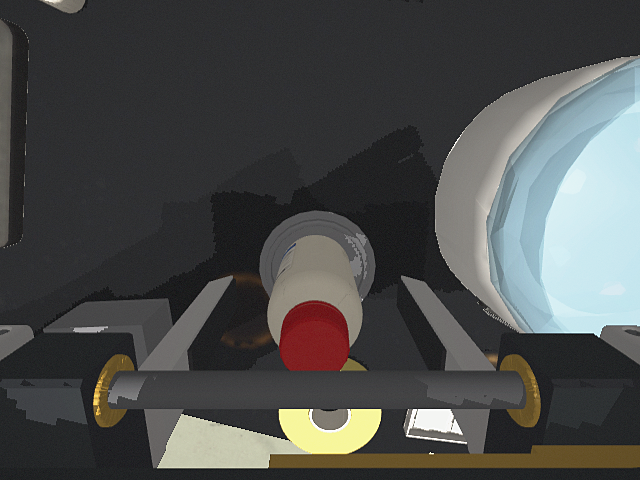

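Released and standing. Rise and cross drawn in.

```bash
python3 -m creep '[{"rx":0,"ry":0,"rz":0,"tx":0,"ty":0,"tz":0.03,"fingers":0},{"rx":0,"ry":0,"rz":0,"tx":0,"ty":0,"tz":0.05,"fingers":0},{"rx":0,"ry":0,"rz":0,"tx":0,"ty":0,"tz":0.05,"fingers":0},{"rx":0,"ry":0,"rz":0,"tx":0,"ty":0,"tz":0.05,"fingers":0},{"rx":0,"ry":0,"rz":0,"tx":-0.03,"ty":0.03,"tz":0.02,"fingers":0},{"rx":0,"ry":0,"rz":0,"tx":-0.03,"ty":0.05,"tz":0,"fingers":0},{"rx":0,"ry":0,"rz":0,"tx":-0.02,"ty":0.05,"tz":0,"fingers":0},{"rx":0,"ry":0,"rz":0,"tx":-0.02,"ty":0.05,"tz":0,"fingers":0},{"rx":0,"ry":0,"rz":0,"tx":0,"ty":0.05,"tz":0,"fingers":0},{"rx":0,"ry":0,"rz":0,"tx":0,"ty":0.05,"tz":0,"fingers":0}]' 20; python3 st.py
python3 - <<'E'
from h import *
p,d=r.snapshot("scene");cv2.imwrite("pics/s9.png",p)
E
```

```text
time_s: 8.15
tool_pos: [0.4259, -0.1752, 0.2585]
eef_rot: [0.703, 0.1, -0.697, 0.102]
wrist_force: [1.5, 1.5, 0.7]
gripper_width: 1.001
t 8.15 tcp [ 0.4259 -0.1752  0.2585] grip [ 0.4257 -0.1752  0.2775] righting [0.001 0.009 0.   ] jawang -73.6 q [ 0.34  0.29 -0.02  1.96  0.    0.89 -0.96] F [1.5 1.5 0.7] w 94.1
```

View pics/s9.png

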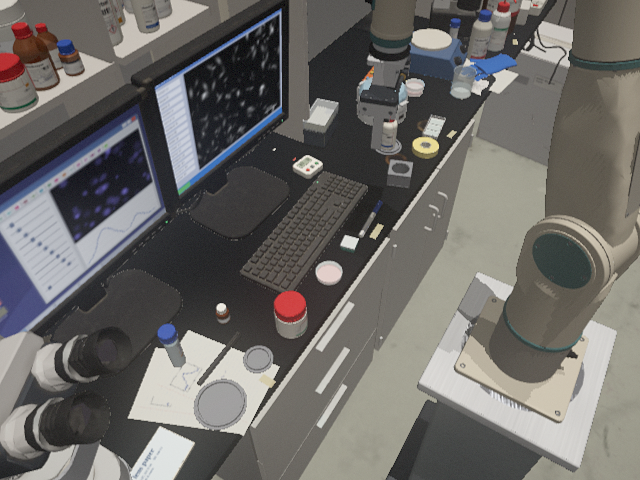

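The scene image still shows the arm near the bottle, which doesn't match the state. Check again.

```bash
python3 - <<'E'
from h import *
s=r.read_state();print(s["tool_pos"],w2px("scene",s["tool_pos"]))
p,d=r.snapshot("scene");cv2.imwrite("pics/s10.png",p)
E
```

```text
[ 0.42556748 -0.16744004  0.25835881] (np.float64(378.46695313297505), np.float64(136.6005290651207))
```

View pics/s10.png

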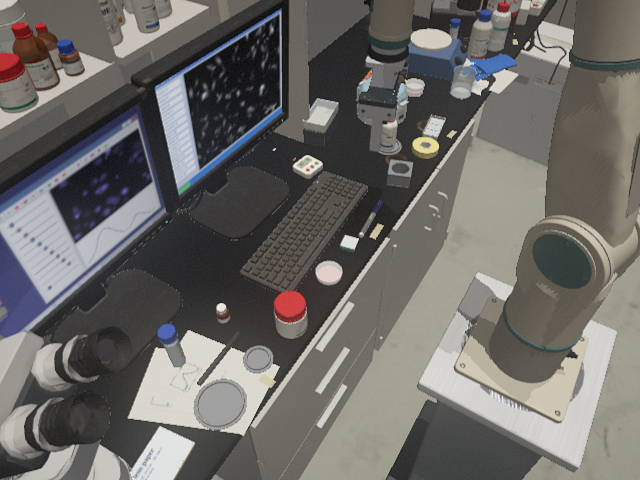

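That was just perspective: the gripper is high up, and the bottle stands in its ring. Continue to the left.

```bash
python3 -m creep '[{"rx":0,"ry":0,"rz":0,"tx":0,"ty":0.05,"tz":0,"fingers":0},{"rx":0,"ry":0,"rz":0,"tx":0,"ty":0.05,"tz":0,"fingers":0},{"rx":0,"ry":0,"rz":0,"tx":0,"ty":0.05,"tz":0,"fingers":0},{"rx":0,"ry":0,"rz":0,"tx":0,"ty":0.05,"tz":0,"fingers":0},{"rx":0,"ry":0,"rz":0,"tx":0,"ty":0.05,"tz":0,"fingers":0},{"rx":0,"ry":0,"rz":0,"tx":0.01,"ty":0.05,"tz":0,"fingers":0},{"rx":0,"ry":0,"rz":0,"tx":0.02,"ty":0.05,"tz":0,"fingers":0},{"rx":0,"ry":0,"rz":0,"tx":0.02,"ty":0.05,"tz":0,"fingers":0},{"rx":0,"ry":0,"rz":0,"tx":0.01,"ty":0.02,"tz":0,"fingers":0},{"rx":0,"ry":0,"rz":0,"tx":0,"ty":0,"tz":0,"fingers":0}]' 20; python3 st.py w11
```

```text
time_s: 9.5
tool_pos: [0.4917, 0.256, 0.2605]
eef_rot: [0.706, 0.1, -0.694, 0.102]
wrist_force: [-1.2, -0.6, 0.4]
gripper_width: 0.998
t 9.5 tcp [0.4917 0.256  0.2605] grip [0.4914 0.256  0.2795] righting [0.    0.018 0.   ] jawang -73.6 q [-0.41  0.43 -0.18  1.73  0.1   0.98 -1.92] F [-1.2 -0.6  0.4] w 93.8
```

View pics/w11.png

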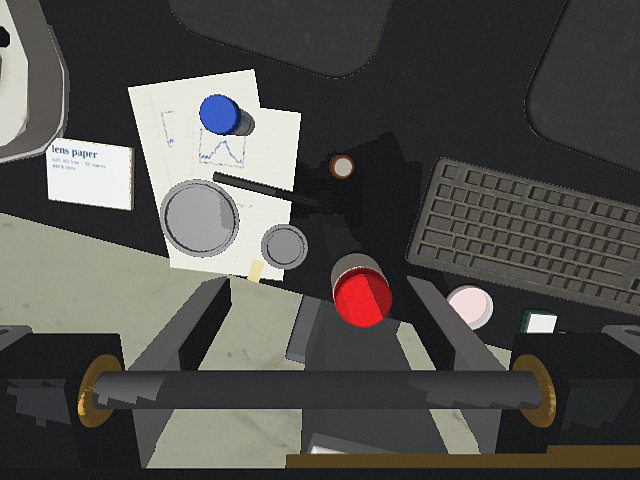

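This view shows everything on the left: tube cap (220,114), vial (342,166), jar lid (363,298), wide holder (200,219), small holder (284,246).

```bash
python3 - <<'E'
from h import *
c=r.calibration("wrist")
p=cv2.imread("pics/w11.png");h=cv2.cvtColor(p,cv2.COLOR_BGR2HSV)
def blob(m,z,name):
    n,l,s,ce=cv2.connectedComponentsWithStats(m.astype(np.uint8)); i=1+np.argmax(s[1:,4]);ct,_=cv2.findContours((l==i).astype(np.uint8),0,1)
    (x,y),_,_=cv2.fitEllipse(max(ct,key=len)); print(name,(round(x,1),round(y,1)),px2w("wrist",x,y,z,c).round(4))
H,S,V=cv2.split(h)
blob((H>105)&(H<125)&(S>140)&(V>80),.112,"tube")
blob(((H<8)|(H>172))&(S>150)&(V>80),.082,"jar")
w=(S<60)&(V>150);w2=np.zeros_like(w);w2[150:185,325:360]=w[150:185,325:360];blob(w2,.045,"vial")
for k,u,v,z in [("wide",200,218.5,.009),("small",284.5,245.5,.009)]:print(k,px2w("wrist",u,v,z,c).round(4))
cv2.imwrite("pics/w11c.png",cv2.resize(p[90:290,150:370],None,fx=3,fy=3,interpolation=2))
E
```

```text
tube (218.1, 114.0) [0.5678 0.3676 0.112 ]
jar (362.4, 297.3) [0.4279 0.1845 0.082 ]
vial (342.7, 166.8) [0.5542 0.2435 0.045 ]
wide [0.4444 0.391  0.009 ]
small [0.4402 0.2818 0.009 ]
```

View pics/w11c.png

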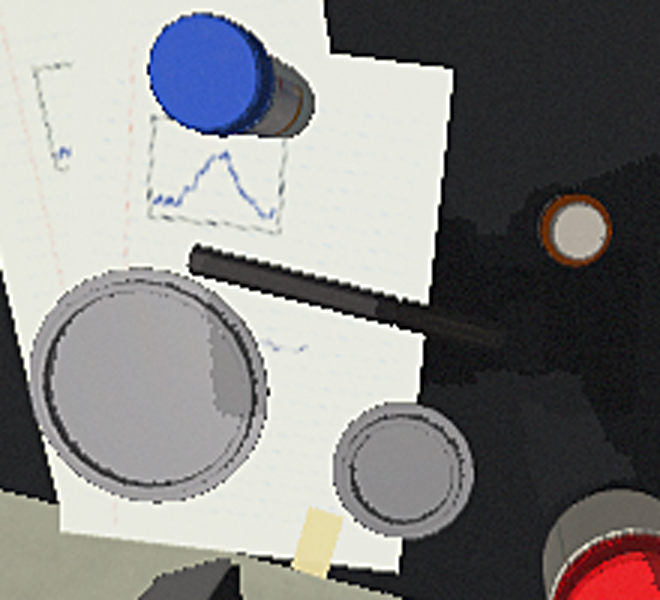

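```bash
python3 -m creep '[{"rx":0,"ry":0.01,"rz":0,"tx":0.025,"ty":0.036,"tz":0,"fingers":0},{"rx":0,"ry":0.008,"rz":0,"tx":0.025,"ty":0.036,"tz":0,"fingers":0},{"rx":0,"ry":0,"rz":0,"tx":0.02,"ty":0.03,"tz":-0.02,"fingers":0},{"rx":0,"ry":0,"rz":0,"tx":0,"ty":0.005,"tz":-0.03,"fingers":0},{"rx":0,"ry":0,"rz":0,"tx":0,"ty":0,"tz":-0.03,"fingers":0},{"rx":0,"ry":0,"rz":0,"tx":0,"ty":0,"tz":-0.02,"fingers":0},{"rx":0,"ry":0,"rz":0,"tx":0,"ty":0,"tz":0,"fingers":0}]' 15; python3 st.py w12
```

```text
time_s: 10.42
tool_pos: [0.5655, 0.3467, 0.159]
eef_rot: [-0.7, -0.091, 0.702, -0.098]
wrist_force: [0.3, -0.4, 0.7]
gripper_width: 1.003
t 10.43 tcp [0.5655 0.3467 0.159 ] grip [0.5655 0.3469 0.178 ] righting [ 0.011 -0.001  0.   ] jawang -74.6 q [-0.51  0.7  -0.16  1.51  0.14  0.94 -2.01] F [ 0.3 -0.4  0.7] w 94.3
```

View pics/w12.png

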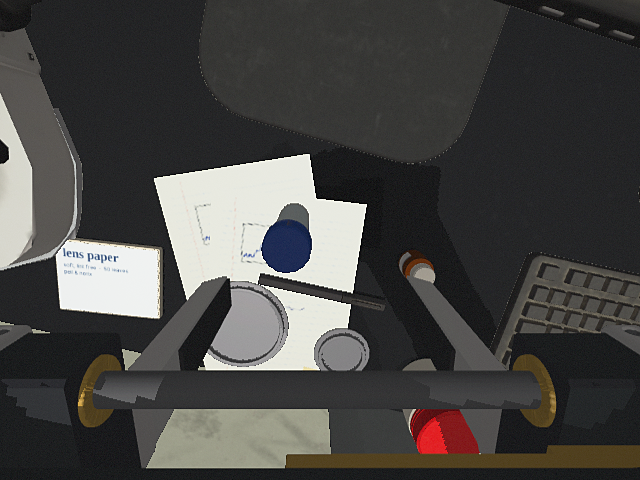

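The tube cap is at (287,247), left of centre. Shift y by +20 mm, then descend.

```bash
python3 -m creep '[{"rx":0.01,"ry":0,"rz":0,"tx":0.001,"ty":0.022,"tz":0,"fingers":0},{"rx":0,"ry":0,"rz":0,"tx":0,"ty":0,"tz":0,"fingers":0},{"rx":0,"ry":0,"rz":0,"tx":0,"ty":0,"tz":0,"fingers":0}]' 15; python3 st.py
```

```text
time_s: 10.85
tool_pos: [0.5691, 0.371, 0.1637]
eef_rot: [0.703, 0.095, -0.699, 0.093]
wrist_force: [0.0, -0.3, 0.5]
gripper_width: 0.998
t 10.85 tcp [0.5691 0.371  0.1637] grip [0.569  0.371  0.1827] righting [-0.004  0.005  0.   ] jawang -74.7 q [-0.53  0.71 -0.16  1.47  0.13  0.96 -2.03] F [ 0.  -0.3  0.5] w 93.8
```

```bash
python3 -m creep '[{"rx":0,"ry":0,"rz":0,"tx":-0.001,"ty":-0.003,"tz":-0.025,"fingers":0},{"rx":0,"ry":0,"rz":0,"tx":0,"ty":0,"tz":-0.025,"fingers":0},{"rx":0,"ry":0,"rz":0,"tx":0,"ty":0,"tz":-0.025,"fingers":0},{"rx":0,"ry":0,"rz":0,"tx":0,"ty":0,"tz":-0.022,"fingers":0},{"rx":0,"ry":0,"rz":0,"tx":0,"ty":0,"tz":0,"fingers":0}]' 15; python3 st.py w13
```

```text
time_s: 11.48
tool_pos: [0.5694, 0.3687, 0.0672]
eef_rot: [0.705, 0.096, -0.697, 0.093]
wrist_force: [0.4, -0.2, 0.5]
gripper_width: 1.002
t 11.47 tcp [0.5694 0.3687 0.0672] grip [0.5693 0.3686 0.0862] righting [-0.006  0.01   0.   ] jawang -74.7 q [-0.53  0.82 -0.15  1.55  0.16  0.77 -2.05] F [ 0.4 -0.2  0.5] w 94.2
```

View pics/w13.png

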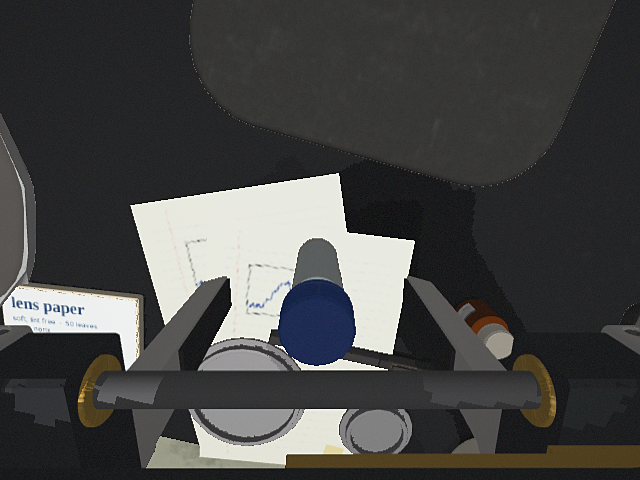

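The tube is centred (318 against a finger midpoint of ~317). Go 10 mm lower to stay clear of the cap, then close.

```bash
python3 -m creep '[{"rx":0,"ry":0.005,"rz":0,"tx":-0.001,"ty":-0.001,"tz":-0.012,"fingers":0},{"rx":0,"ry":0,"rz":0,"tx":0,"ty":0,"tz":0,"fingers":0.3},{"rx":0,"ry":0,"rz":0,"tx":0,"ty":0,"tz":0,"fingers":0.5},{"rx":0,"ry":0,"rz":0,"tx":0,"ty":0,"tz":0,"fingers":0.6},{"rx":0,"ry":0,"rz":0,"tx":0,"ty":0,"tz":0,"fingers":0.7},{"rx":0,"ry":0,"rz":0,"tx":0,"ty":0,"tz":0,"fingers":0.85},{"rx":0,"ry":0,"rz":0,"tx":0,"ty":0,"tz":0,"fingers":0.85},{"rx":0,"ry":0,"rz":0,"tx":0,"ty":0,"tz":0,"fingers":0.85}]' 12; python3 st.py w14
```

```text
time_s: 12.52
tool_pos: [0.5714, 0.3697, 0.0596]
eef_rot: [0.705, 0.097, -0.696, 0.091]
wrist_force: [-0.1, -1.5, 4.0]
gripper_width: 0.305
t 12.53 tcp [0.5714 0.3697 0.0596] grip [0.5712 0.3695 0.0786] righting [-0.011  0.012  0.   ] jawang -74.7 q [-0.53  0.83 -0.15  1.55  0.16  0.75 -2.05] F [-0.1 -1.5  4. ] w 28.7
```

View pics/w14.png

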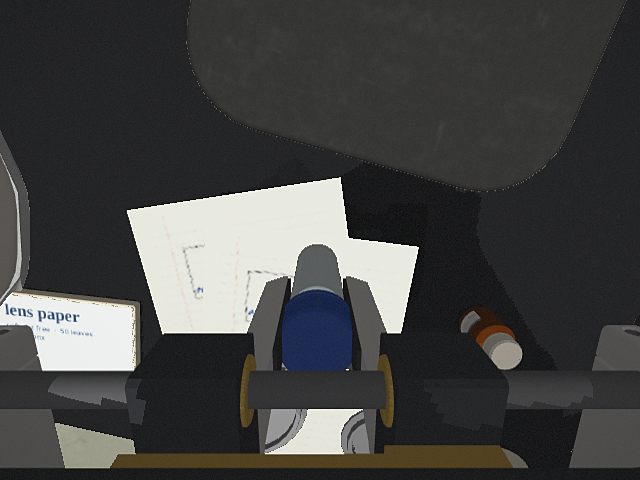

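Gripped at 28.7 mm. Lift straight up, then draw in and cross.

```bash
python3 -m creep '[{"rx":0,"ry":0,"rz":0,"tx":0,"ty":0,"tz":0.02,"fingers":0.85},{"rx":0,"ry":0,"rz":0,"tx":0,"ty":0,"tz":0.03,"fingers":0.85},{"rx":0,"ry":0,"rz":0,"tx":0,"ty":0,"tz":0.03,"fingers":0.85},{"rx":0,"ry":0,"rz":0,"tx":0,"ty":0,"tz":0.03,"fingers":0.85},{"rx":0,"ry":0,"rz":0,"tx":0,"ty":0,"tz":0.03,"fingers":0.85},{"rx":0,"ry":0,"rz":0,"tx":-0.02,"ty":0,"tz":0.03,"fingers":0.85},{"rx":0,"ry":0,"rz":0,"tx":-0.03,"ty":-0.02,"tz":0,"fingers":0.85},{"rx":0,"ry":0,"rz":0,"tx":-0.03,"ty":-0.03,"tz":0,"fingers":0.85},{"rx":0,"ry":0,"rz":0,"tx":-0.03,"ty":-0.03,"tz":0,"fingers":0.85},{"rx":0,"ry":0,"rz":0,"tx":-0.02,"ty":-0.04,"tz":0,"fingers":0.85},{"rx":0,"ry":0,"rz":0,"tx":0,"ty":-0.04,"tz":0,"fingers":0.85}]' 12; python3 st.py w15
```

```text
time_s: 13.95
tool_pos: [0.4377, 0.2107, 0.2491]
eef_rot: [0.71, 0.103, -0.691, 0.09]
wrist_force: [0.4, 0.1, 0.1]
gripper_width: 0.295
t 13.95 tcp [0.4377 0.2107 0.2491] grip [0.4372 0.2103 0.268 ] righting [-0.021  0.024  0.   ] jawang -74.3 q [-0.35  0.33 -0.19  1.93  0.07  0.86 -1.88] F [0.4 0.1 0.1] w 27.7
```

View pics/w15.png

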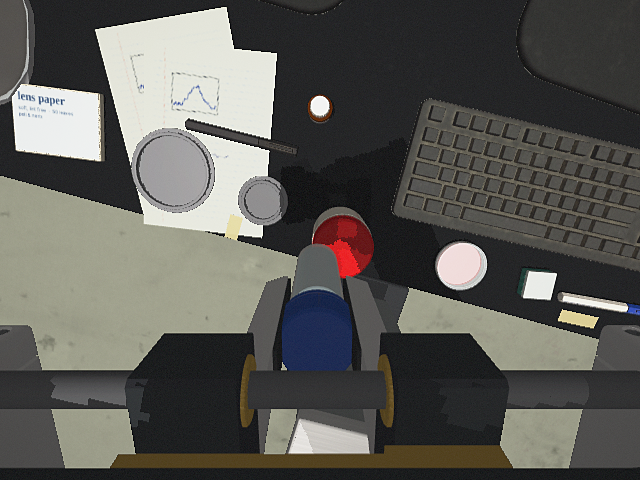

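```bash
python3 -m creep '[{"rx":-0.01,"ry":0.01,"rz":0,"tx":0,"ty":-0.05,"tz":0,"fingers":0.85},{"rx":-0.01,"ry":0.01,"rz":0,"tx":0,"ty":-0.05,"tz":0,"fingers":0.85},{"rx":0,"ry":0,"rz":0,"tx":0,"ty":-0.05,"tz":0,"fingers":0.85},{"rx":0,"ry":0,"rz":0,"tx":0,"ty":-0.05,"tz":0,"fingers":0.85},{"rx":0,"ry":0,"rz":0,"tx":0,"ty":-0.05,"tz":0,"fingers":0.85},{"rx":0,"ry":0,"rz":0,"tx":0,"ty":-0.05,"tz":0,"fingers":0.85},{"rx":0,"ry":0,"rz":0,"tx":0,"ty":-0.05,"tz":0,"fingers":0.85},{"rx":0,"ry":0,"rz":0,"tx":0,"ty":-0.05,"tz":0,"fingers":0.85},{"rx":0,"ry":0,"rz":0,"tx":0,"ty":-0.05,"tz":0,"fingers":0.85},{"rx":0,"ry":0,"rz":0,"tx":0,"ty":-0.04,"tz":0,"fingers":0.85},{"rx":0,"ry":0,"rz":0,"tx":0,"ty":-0.03,"tz":0,"fingers":0.85},{"rx":0,"ry":0,"rz":0,"tx":0,"ty":0,"tz":0,"fingers":0.85}]' 12; python3 st.py w16
```

```text
time_s: 15.5
tool_pos: [0.4416, -0.3327, 0.2654]
eef_rot: [0.711, 0.09, -0.69, 0.098]
wrist_force: [-0.0, 0.2, -0.9]
gripper_width: 0.298
t 15.5 tcp [ 0.4416 -0.3327  0.2654] grip [ 0.441  -0.3326  0.2844] righting [0.007 0.03  0.   ] jawang -74.7 q [ 0.6   0.41  0.    1.74 -0.02  0.96 -0.69] F [-0.   0.2 -0.9] w 28.0
```

View pics/w16.png

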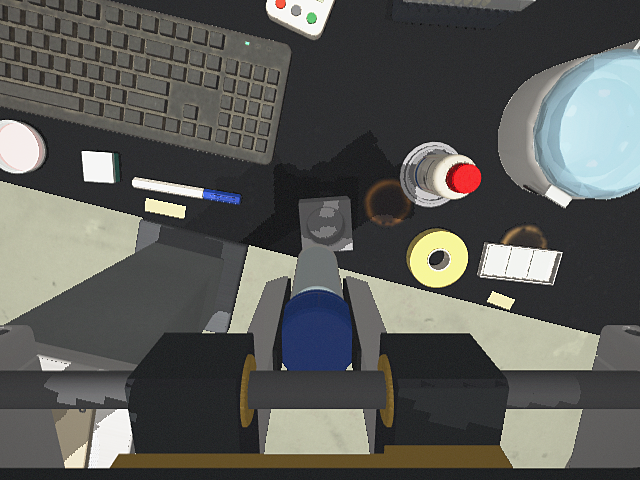

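The bottle stands in its ring (foot ring centre ~(438,177)). The stand's bore is near (326,223). Measure it.

```bash
python3 - <<'E'
from h import *
c=r.calibration("wrist")
for k,u,v,z in [("bore",326,222,.04),("med",437,175,.009)]:print(k,px2w("wrist",u,v,z,c).round(4))
p=cv2.imread("pics/w16.png")
cv2.imwrite("pics/w16c.png",cv2.resize(p[130:280,280:500],None,fx=3,fy=3,interpolation=2))
E
```

```text
bore [ 0.4418 -0.3442  0.04  ]
med [ 0.5286 -0.4619  0.009 ]
```

View pics/w16c.png

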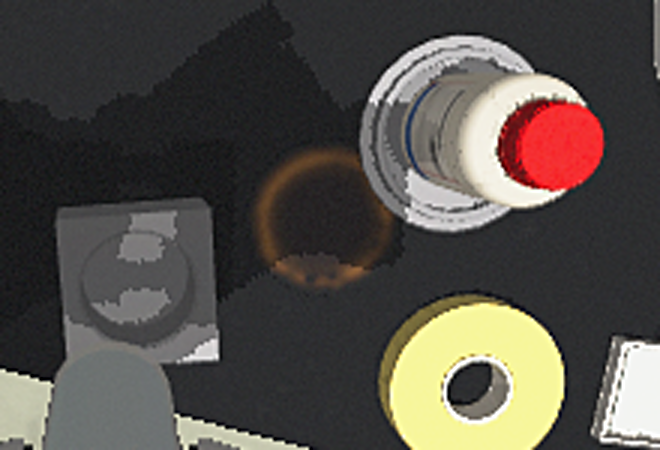

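```bash
python3 -m creep '[{"rx":0.005,"ry":0.03,"rz":0,"tx":0,"ty":-0.018,"tz":-0.03,"fingers":0.85},{"rx":0,"ry":0,"rz":0,"tx":0,"ty":0,"tz":-0.03,"fingers":0.85},{"rx":0,"ry":0,"rz":0,"tx":0,"ty":0,"tz":-0.03,"fingers":0.85},{"rx":0,"ry":0,"rz":0,"tx":0,"ty":0,"tz":0,"fingers":0.85},{"rx":0,"ry":0,"rz":0,"tx":0,"ty":0,"tz":0,"fingers":0.85}]' 12; python3 st.py w17
```

```text
time_s: 16.18
tool_pos: [0.4467, -0.342, 0.1783]
eef_rot: [0.703, 0.098, -0.698, 0.099]
wrist_force: [-0.8, -0.4, -0.4]
gripper_width: 0.301
t 16.18 tcp [ 0.4467 -0.342   0.1783] grip [ 0.4466 -0.342   0.1973] righting [-0.     0.007  0.   ] jawang -74.0 q [ 0.6   0.53  0.    1.8  -0.01  0.8  -0.68] F [-0.8 -0.4 -0.4] w 28.3
```

View pics/w17.png

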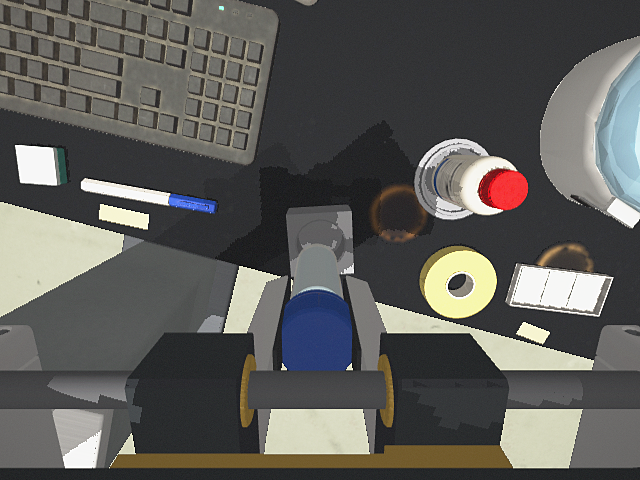

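```bash
python3 -m creep '[{"rx":0,"ry":0.005,"rz":0,"tx":-0.006,"ty":-0.006,"tz":-0.03,"fingers":0.85},{"rx":0,"ry":0,"rz":0,"tx":0,"ty":0,"tz":-0.03,"fingers":0.85},{"rx":0,"ry":0,"rz":0,"tx":0,"ty":0,"tz":0,"fingers":0.85},{"rx":0,"ry":0,"rz":0,"tx":0,"ty":0,"tz":0,"fingers":0.85}]' 12; python3 st.py w18
python3 - <<'E'
from h import *
for n in ("scene","top"):
    p,d=r.snapshot(n)
    q=p[110:210,330:450] if n=="scene" else p[220:290,390:470]
    cv2.imwrite(f"pics/{n}18.png",cv2.resize(q,None,fx=6,fy=6,interpolation=2))
E
```

```text
time_s: 16.73
tool_pos: [0.445, -0.3497, 0.1239]
eef_rot: [0.704, 0.096, -0.696, 0.102]
wrist_force: [-0.4, -0.3, -1.0]
gripper_width: 0.299
t 16.73 tcp [ 0.445  -0.3497  0.1239] grip [ 0.4448 -0.3495  0.1429] righting [0.006 0.012 0.   ] jawang -73.9 q [ 0.62  0.61  0.    1.85 -0.    0.67 -0.67] F [-0.4 -0.3 -1. ] w 28.1
```

View pics/w18.png

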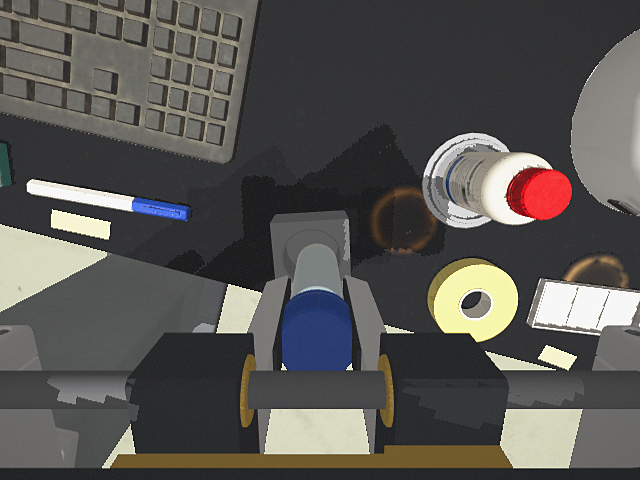

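View pics/scene18.png

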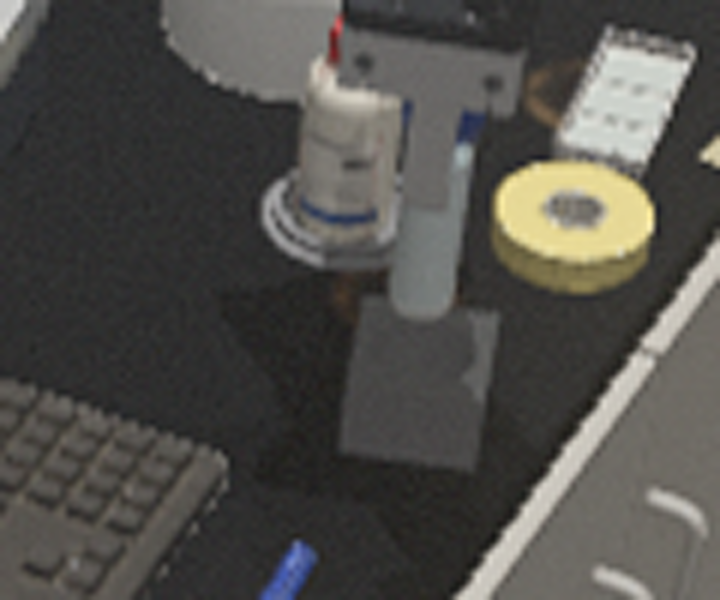

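```bash
python3 - <<'E'
from h import *
print(px2w("scene",330+422/6-.4,110+302/6-.4,.064))
E
python3 -m creep '[{"rx":0.003,"ry":0.01,"rz":0,"tx":-0.005,"ty":-0.001,"tz":-0.006,"fingers":0.85},{"rx":0,"ry":0,"rz":0,"tx":0,"ty":0,"tz":0,"fingers":0.85},{"rx":0,"ry":0,"rz":0,"tx":0,"ty":0,"tz":0,"fingers":0.85}]' 12; python3 st.py w19
```

```text
[ 0.44039912 -0.34861107  0.064     ]
time_s: 17.25
tool_pos: [0.4399, -0.3511, 0.1184]
eef_rot: [0.701, 0.098, -0.7, 0.1]
wrist_force: [0.2, 0.6, -0.8]
gripper_width: 0.301
t 17.25 tcp [ 0.4399 -0.3511  0.1184] grip [ 0.4399 -0.351   0.1374] righting [0.004 0.002 0.   ] jawang -73.9 q [ 0.62  0.61  0.    1.85 -0.    0.67 -0.67] F [ 0.2  0.6 -0.8] w 28.3
```

View pics/w19.png

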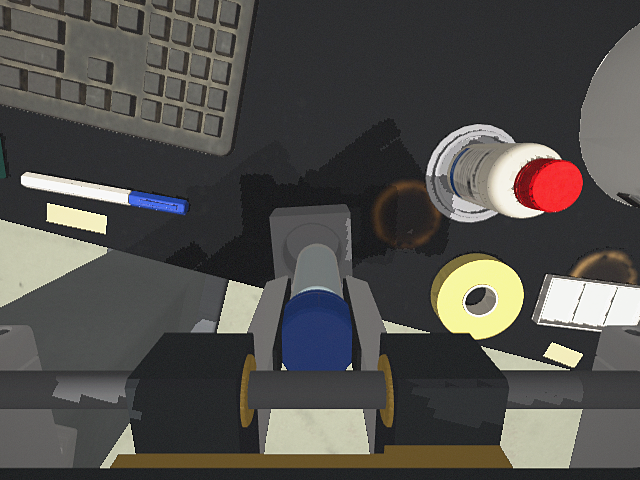

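The tube base is on the stand axis in x to within 2 mm, and the bore (centre col ~313) agrees. Lower.

```bash
python3 -m creep '[{"rx":0,"ry":0,"rz":0,"tx":0,"ty":0.001,"tz":-0.015,"fingers":0.85},{"rx":0,"ry":0,"rz":0,"tx":0,"ty":0,"tz":-0.015,"fingers":0.85},{"rx":0,"ry":0,"rz":0,"tx":0,"ty":0,"tz":-0.008,"fingers":0.85},{"rx":0,"ry":0,"rz":0,"tx":0,"ty":0,"tz":0,"fingers":0.85}]' 12; python3 st.py w20
```

```text
time_s: 17.8
tool_pos: [0.4392, -0.3493, 0.0766]
eef_rot: [0.7, 0.098, -0.7, 0.1]
wrist_force: [-0.5, -0.8, -0.7]
gripper_width: 0.298
t 17.8 tcp [ 0.4392 -0.3493  0.0766] grip [ 0.4392 -0.3492  0.0956] righting [0.002 0.    0.   ] jawang -73.9 q [ 0.62  0.68  0.    1.88  0.    0.58 -0.67] F [-0.5 -0.8 -0.7] w 28.0
```

View pics/w20.png

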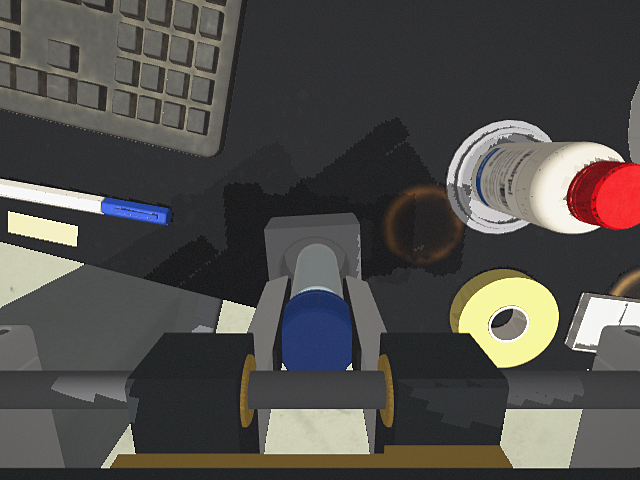

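The tube is in the bore with no contact force. Finish lowering and release.

```bash
python3 -m creep '[{"rx":0,"ry":0,"rz":0,"tx":0,"ty":0,"tz":-0.007,"fingers":0.85},{"rx":0,"ry":0,"rz":0,"tx":0,"ty":0,"tz":-0.005,"fingers":0.85},{"rx":0,"ry":0,"rz":0,"tx":0,"ty":0,"tz":-0.001,"fingers":0.85},{"rx":0,"ry":0,"rz":0,"tx":0,"ty":0,"tz":0,"fingers":0.85}]' 12; python3 st.py
```

```text
time_s: 18.35
tool_pos: [0.44, -0.3499, 0.0638]
eef_rot: [0.701, 0.098, -0.7, 0.1]
wrist_force: [0.5, -0.6, -0.4]
gripper_width: 0.296
t 18.35 tcp [ 0.44   -0.3499  0.0638] grip [ 0.4399 -0.3498  0.0828] righting [0.004 0.002 0.   ] jawang -73.9 q [ 0.62  0.7   0.    1.89  0.    0.55 -0.67] F [ 0.5 -0.6 -0.4] w 27.9
```

```bash
python3 -m creep '[{"rx":0,"ry":0,"rz":0,"tx":0,"ty":0,"tz":-0.001,"fingers":0.85},{"rx":0,"ry":0,"rz":0,"tx":0,"ty":0,"tz":0,"fingers":0.65},{"rx":0,"ry":0,"rz":0,"tx":0,"ty":0,"tz":0,"fingers":0.5},{"rx":0,"ry":0,"rz":0,"tx":0,"ty":0,"tz":0,"fingers":0.2},{"rx":0,"ry":0,"rz":0,"tx":0,"ty":0,"tz":0,"fingers":0},{"rx":0,"ry":0,"rz":0,"tx":0,"ty":0,"tz":0,"fingers":0},{"rx":0,"ry":0,"rz":0,"tx":0,"ty":0,"tz":0,"fingers":0}]' 12; python3 st.py w21
```

```text
time_s: 19.23
tool_pos: [0.4406, -0.3504, 0.0639]
eef_rot: [0.701, 0.097, -0.699, 0.101]
wrist_force: [0.3, 0.4, 0.1]
gripper_width: 0.847
t 19.23 tcp [ 0.4406 -0.3504  0.0639] grip [ 0.4405 -0.3503  0.0829] righting [0.005 0.004 0.   ] jawang -73.9 q [ 0.62  0.7   0.    1.89  0.    0.55 -0.67] F [0.3 0.4 0.1] w 79.6
```

View pics/w21.png

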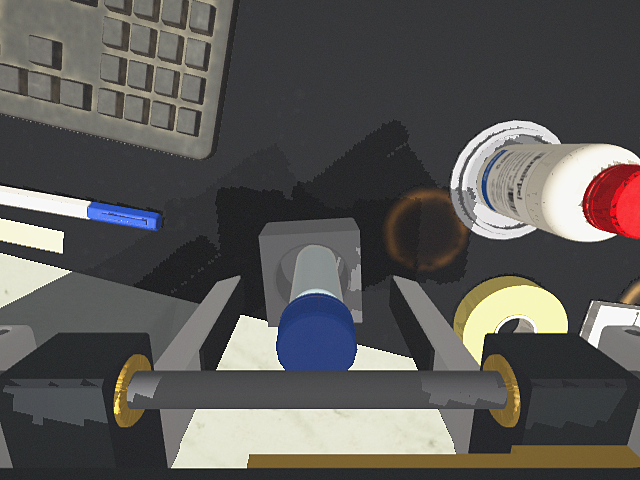

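The tube stands in the bore, released. Go back left for the vial.

```bash
python3 -m creep '[{"rx":0,"ry":0,"rz":0,"tx":0,"ty":0,"tz":0.03,"fingers":0},{"rx":0,"ry":0,"rz":0,"tx":0,"ty":0,"tz":0.05,"fingers":0},{"rx":0,"ry":0,"rz":0,"tx":0,"ty":0,"tz":0.05,"fingers":0},{"rx":0,"ry":0,"rz":0,"tx":0,"ty":0.01,"tz":0.05,"fingers":0},{"rx":0,"ry":0,"rz":0,"tx":0,"ty":0.03,"tz":0,"fingers":0},{"rx":0,"ry":0,"rz":0,"tx":0,"ty":0.05,"tz":0,"fingers":0},{"rx":0,"ry":0,"rz":0,"tx":0,"ty":0.05,"tz":0,"fingers":0},{"rx":0,"ry":0,"rz":0,"tx":0,"ty":0.05,"tz":0,"fingers":0},{"rx":0,"ry":0,"rz":0,"tx":-0.01,"ty":0.05,"tz":0,"fingers":0},{"rx":0,"ry":0,"rz":0,"tx":0,"ty":0.05,"tz":0,"fingers":0},{"rx":0,"ry":0,"rz":0,"tx":0,"ty":0.05,"tz":0,"fingers":0},{"rx":0,"ry":0,"rz":0,"tx":0,"ty":0.05,"tz":0,"fingers":0},{"rx":0,"ry":0,"rz":0,"tx":0,"ty":0.05,"tz":0,"fingers":0},{"rx":0,"ry":0,"rz":0,"tx":0,"ty":0.05,"tz":0,"fingers":0},{"rx":0,"ry":0,"rz":0,"tx":0.01,"ty":0.04,"tz":0,"fingers":0},{"rx":0,"ry":0,"rz":0,"tx":0.02,"ty":0.02,"tz":0,"fingers":0},{"rx":0,"ry":0,"rz":0,"tx":0.02,"ty":0,"tz":0,"fingers":0},{"rx":0,"ry":0,"rz":0,"tx":0.01,"ty":0,"tz":0,"fingers":0}]' 12; python3 st.py w22; python3 - <<'E'
from h import *
for n in ("scene","top"):
    p,d=r.snapshot(n)
    q=p[110:210,330:450] if n=="scene" else p[190:280,390:500]
    cv2.imwrite(f"pics/{n}22.png",cv2.resize(q,None,fx=6,fy=6,interpolation=2))
E
```

```text
time_s: 21.52
tool_pos: [0.4867, 0.218, 0.2513]
eef_rot: [0.703, 0.097, -0.697, 0.101]
wrist_force: [-0.8, -0.0, 0.1]
gripper_width: 1.001
t 21.52 tcp [0.4867 0.218  0.2513] grip [0.4865 0.2181 0.2703] righting [0.005 0.01  0.   ] jawang -73.9 q [-0.36  0.41 -0.17  1.79  0.1   0.95 -1.86] F [-0.8 -0.   0.1] w 94.1
```

View pics/w22.png

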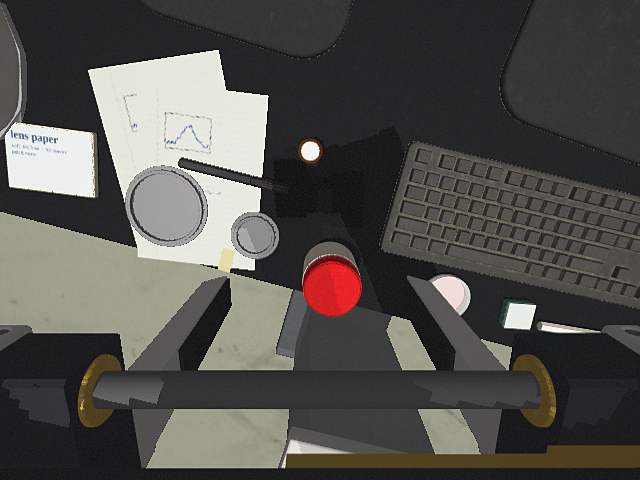

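View pics/scene22.png

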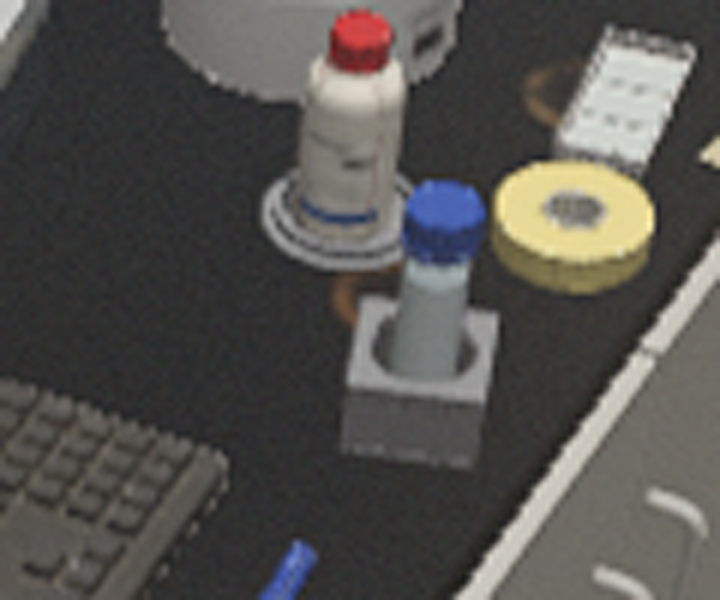

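View pics/top22.png

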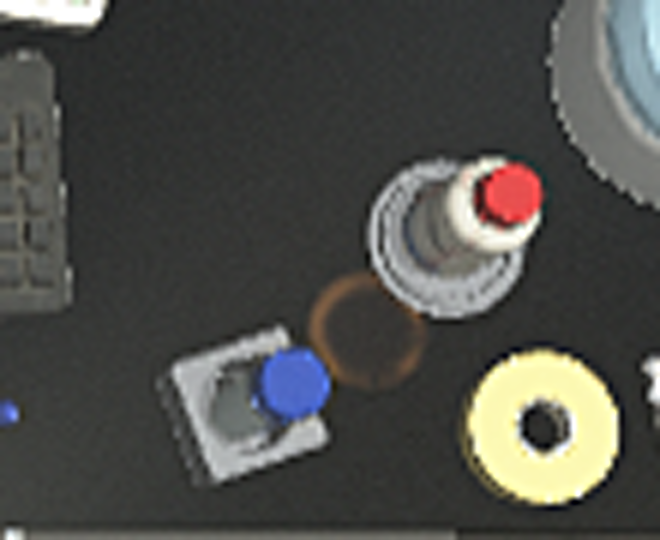

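Bottle and tube both stand in their holders. In the wrist view the vial is at (311,151) and the near end of the pen is around (288,190). Measure both, plus the placed items.

```bash
python3 - <<'E'
from h import *
c=r.calibration("wrist")
for k,u,v,z in [("vial",311,151,.045),("penend",288,190,.005),("pen mid",230,175,.005),("wide",166.5,206,.009),("small",255.5,236,.009),("jarlid",332,287,.082)]:print(k,px2w("wrist",u,v,z,c).round(4))
print("tube",px2w("top",438.6,253.4,.116),px2w("scene",330+446/6-.4,110+203/6-.4,.116))
print("bottle",px2w("top",474.4,221.7,.108),px2w("scene",330+362/6-.4,110+28/6-.4,.108))
p=cv2.imread("pics/w22.png");cv2.imwrite("pics/w22c.png",cv2.resize(p[100:320,100:380],None,fx=2.5,fy=2.5,interpolation=2))
E
```

```text
vial [0.5535 0.2429 0.045 ]
penend [0.5021 0.2572 0.005 ]
pen mid [0.5002 0.3277 0.005 ]
wide [0.444  0.3919 0.009 ]
small [0.4374 0.2809 0.009 ]
jarlid [0.4263 0.1834 0.082 ]
tube [ 0.43634469 -0.35044457  0.116     ] [ 0.43701477 -0.35162922  0.116     ]
bottle [ 0.52881564 -0.45649337  0.108     ] [ 0.52835136 -0.45816866  0.108     ]
```

View pics/w22c.png

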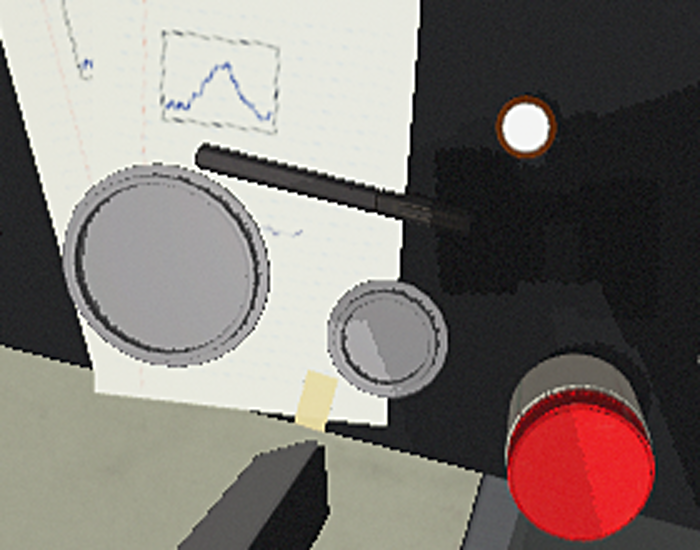

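The placed bottle and tube are within ~3 mm of their centres. The pen (x≈0.50) clears the fingers. Approach the vial with the jaws partly closed.

```bash
python3 -m creep '[{"rx":0.005,"ry":0.01,"rz":0,"tx":0.03,"ty":0.012,"tz":-0.02,"fingers":0.2},{"rx":0,"ry":0,"rz":0,"tx":0.03,"ty":0.012,"tz":-0.04,"fingers":0.2},{"rx":0,"ry":0,"rz":0,"tx":0.005,"ty":0,"tz":-0.04,"fingers":0.2},{"rx":0,"ry":0,"rz":0,"tx":0,"ty":0,"tz":-0.04,"fingers":0.2},{"rx":0,"ry":0,"rz":0,"tx":0,"ty":0,"tz":-0.02,"fingers":0.2},{"rx":0,"ry":0,"rz":0,"tx":0,"ty":0,"tz":0,"fingers":0.2},{"rx":0,"ry":0,"rz":0,"tx":0,"ty":0,"tz":0,"fingers":0.2}]' 12; python3 st.py w23
```

```text
time_s: 22.55
tool_pos: [0.5491, 0.2398, 0.0899]
eef_rot: [-0.7, -0.098, 0.7, -0.097]
wrist_force: [-0.4, -0.2, -0.1]
gripper_width: 0.804
t 22.55 tcp [0.5491 0.2398 0.0899] grip [0.5491 0.2398 0.1089] righting [-0.001 -0.    -0.   ] jawang -74.1 q [-0.37  0.7  -0.14  1.77  0.14  0.68 -1.88] F [-0.4 -0.2 -0.1] w 75.5
```

View pics/w23.png

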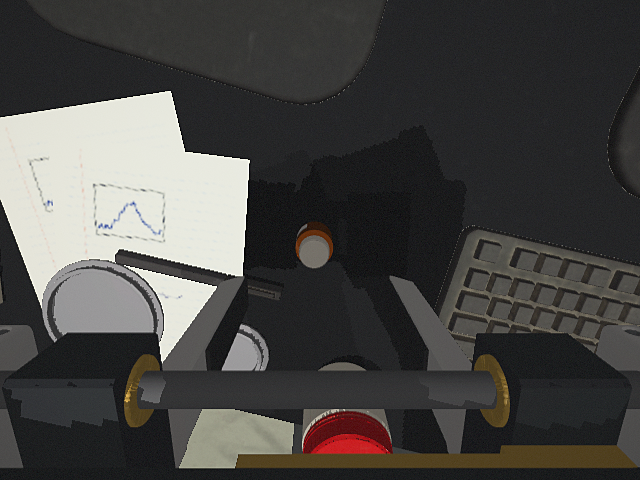

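The vial at (314,250) is centred. Descend.

```bash
python3 -m creep '[{"rx":0,"ry":0,"rz":0,"tx":0.005,"ty":0.003,"tz":-0.025,"fingers":0.2},{"rx":0,"ry":0,"rz":0,"tx":0,"ty":0,"tz":-0.025,"fingers":0.2},{"rx":0,"ry":0,"rz":0,"tx":0,"ty":0,"tz":-0.018,"fingers":0.2},{"rx":0,"ry":0,"rz":0,"tx":0,"ty":0,"tz":0,"fingers":0.2}]' 12; python3 st.py w24
```

```text
time_s: 23.1
tool_pos: [0.5578, 0.2444, 0.0259]
eef_rot: [0.704, 0.099, -0.697, 0.096]
wrist_force: [0.5, 0.2, 0.6]
gripper_width: 0.803
t 23.1 tcp [0.5578 0.2444 0.0259] grip [0.5576 0.2443 0.0449] righting [-0.005  0.009  0.   ] jawang -74.1 q [-0.38  0.8  -0.12  1.78  0.16  0.56 -1.9 ] F [0.5 0.2 0.6] w 75.5
```

View pics/w24.png

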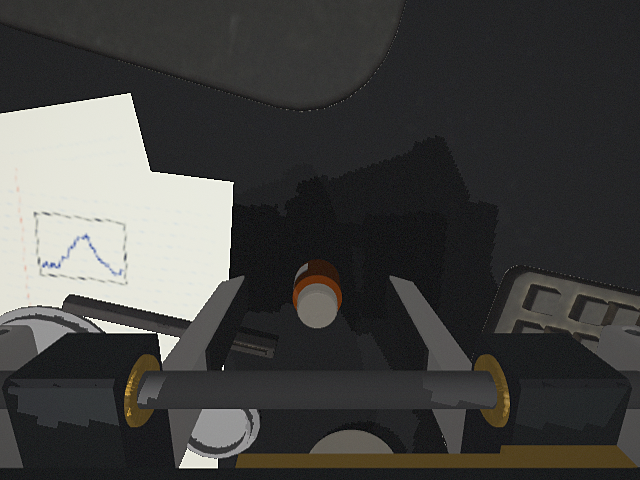

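```bash
python3 -m creep '[{"rx":0,"ry":0.007,"rz":0,"tx":-0.003,"ty":-0.001,"tz":-0.011,"fingers":0.2},{"rx":0,"ry":0,"rz":0,"tx":-0.001,"ty":0,"tz":-0.001,"fingers":0.4},{"rx":0,"ry":0,"rz":0,"tx":-0.001,"ty":0,"tz":-0.001,"fingers":0.55},{"rx":0,"ry":0,"rz":0,"tx":0,"ty":0,"tz":-0.001,"fingers":0.65},{"rx":0,"ry":0,"rz":0,"tx":0,"ty":0,"tz":0,"fingers":0.75},{"rx":0,"ry":0,"rz":0,"tx":0,"ty":0,"tz":0,"fingers":0.85},{"rx":0,"ry":0,"rz":0,"tx":0,"ty":0,"tz":0,"fingers":0.85},{"rx":0,"ry":0,"rz":0,"tx":0,"ty":0,"tz":0,"fingers":0.85}]' 12; python3 st.py w25
```

```text
time_s: 24.15
tool_pos: [0.5548, 0.2444, 0.0143]
eef_rot: [0.703, 0.1, -0.698, 0.095]
wrist_force: [0.4, 0.6, 0.0]
gripper_width: 0.283
t 24.15 tcp [0.5548 0.2444 0.0143] grip [0.5546 0.2442 0.0333] righting [-0.008  0.007  0.   ] jawang -74.1 q [-0.38  0.82 -0.12  1.79  0.16  0.53 -1.9 ] F [0.4 0.6 0. ] w 26.6
```

View pics/w25.png

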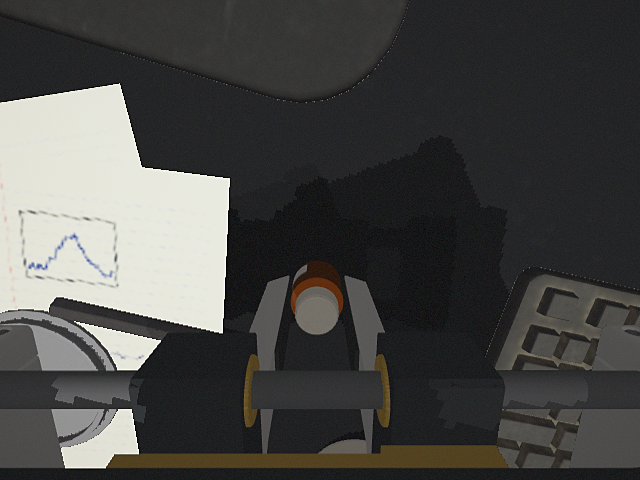

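Gripped at 26.6 mm. Lift and carry to the small holder.

```bash
python3 -m creep '[{"rx":0,"ry":0,"rz":0,"tx":0,"ty":0,"tz":0.02,"fingers":0.85},{"rx":0,"ry":0,"rz":0,"tx":0,"ty":0,"tz":0.03,"fingers":0.85},{"rx":0,"ry":0,"rz":0,"tx":0,"ty":0,"tz":0.03,"fingers":0.85},{"rx":0,"ry":0,"rz":0,"tx":-0.02,"ty":0.007,"tz":0.02,"fingers":0.85},{"rx":0,"ry":0,"rz":0,"tx":-0.03,"ty":0.01,"tz":0,"fingers":0.85},{"rx":0,"ry":0,"rz":0,"tx":-0.03,"ty":0.01,"tz":0,"fingers":0.85},{"rx":0,"ry":0,"rz":0,"tx":-0.03,"ty":0.01,"tz":0,"fingers":0.85},{"rx":0,"ry":0,"rz":0,"tx":0,"ty":0,"tz":0,"fingers":0.85},{"rx":0,"ry":0,"rz":0,"tx":0,"ty":0,"tz":0,"fingers":0.85}]' 12; python3 st.py w26
```

```text
time_s: 25.32
tool_pos: [0.4452, 0.2835, 0.1285]
eef_rot: [0.707, 0.101, -0.693, 0.093]
wrist_force: [0.1, -0.5, -0.9]
gripper_width: 0.285
t 25.32 tcp [0.4452 0.2835 0.1285] grip [0.4449 0.2832 0.1475] righting [-0.014  0.018  0.   ] jawang -74.2 q [-0.52  0.55 -0.14  1.96  0.13  0.62 -2.04] F [ 0.1 -0.5 -0.9] w 26.8
```

View pics/w26.png

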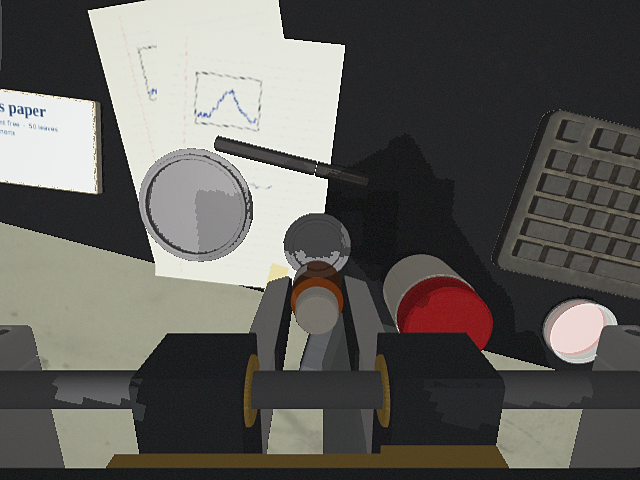

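The holder (317,245) is aligned laterally with the vial. Step back 6 mm in x, right the tilt and lower.

```bash
python3 -m creep '[{"rx":-0.012,"ry":0.016,"rz":0,"tx":-0.006,"ty":-0.001,"tz":-0.025,"fingers":0.85},{"rx":0,"ry":0,"rz":0,"tx":-0.001,"ty":0,"tz":-0.025,"fingers":0.85},{"rx":0,"ry":0,"rz":0,"tx":0,"ty":0,"tz":-0.025,"fingers":0.85},{"rx":0,"ry":0,"rz":0,"tx":0,"ty":0,"tz":0,"fingers":0.85},{"rx":0,"ry":0,"rz":0,"tx":0,"ty":0,"tz":0,"fingers":0.85}]' 12; python3 st.py w27
```

```text
time_s: 26.0
tool_pos: [0.4448, 0.2812, 0.0534]
eef_rot: [0.704, 0.096, -0.698, 0.093]
wrist_force: [-0.3, -0.5, -0.1]
gripper_width: 0.287
t 26.0 tcp [0.4448 0.2812 0.0534] grip [0.4446 0.2811 0.0724] righting [-0.004  0.008  0.   ] jawang -74.7 q [-0.55  0.68 -0.11  2.    0.15  0.46 -2.07] F [-0.3 -0.5 -0.1] w 26.9
```

View pics/w27.png

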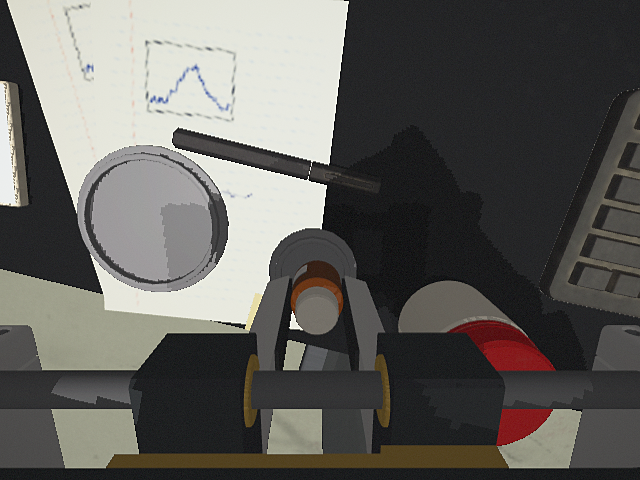

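```bash
python3 -m creep '[{"rx":-0.003,"ry":0.007,"rz":0,"tx":-0.006,"ty":0.001,"tz":-0.005,"fingers":0.85},{"rx":0,"ry":0,"rz":0,"tx":-0.001,"ty":0,"tz":-0.006,"fingers":0.85},{"rx":0,"ry":0,"rz":0,"tx":0,"ty":0,"tz":0,"fingers":0.85},{"rx":0,"ry":0,"rz":0,"tx":0,"ty":0,"tz":0,"fingers":0.85}]' 12; python3 st.py w28
python3 - <<'E'
from h import *
for n in ("scene","top"):
    p,d=r.snapshot(n)
    q=p[310:410,200:320] if n=="scene" else p[210:280,150:270]
    cv2.imwrite(f"pics/{n}28.png",cv2.resize(q,None,fx=6,fy=6,interpolation=2))
E
```

```text
time_s: 26.55
tool_pos: [0.4383, 0.283, 0.0436]
eef_rot: [0.702, 0.095, -0.7, 0.094]
wrist_force: [-0.3, 1.2, -0.8]
gripper_width: 0.281
t 26.55 tcp [0.4383 0.283  0.0436] grip [0.4382 0.283  0.0626] righting [-0.003  0.003  0.   ] jawang -74.7 q [-0.56  0.7  -0.1   2.01  0.15  0.44 -2.08] F [-0.3  1.2 -0.8] w 26.4
```

View pics/w28.png

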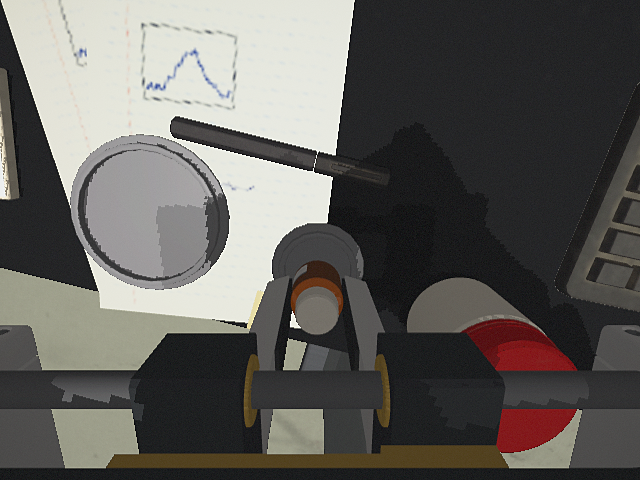

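View pics/scene28.png

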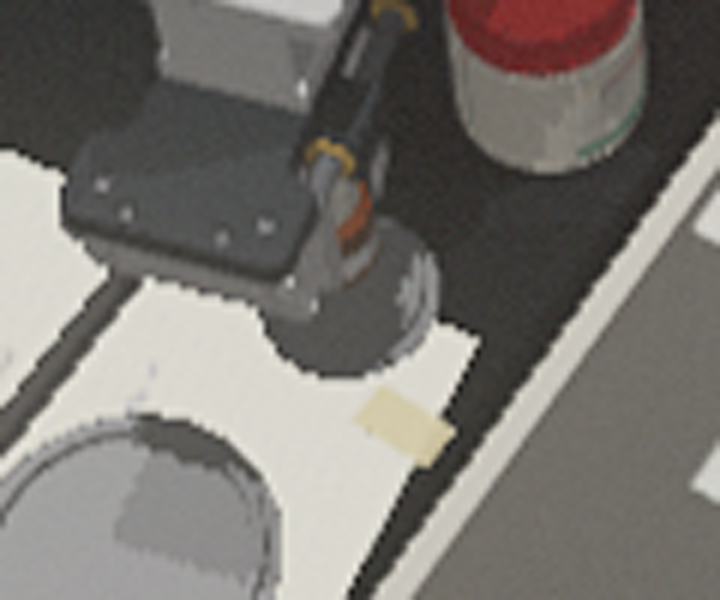

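The vial is centred (col 317 against ring col ~318). Lower.

```bash
python3 -m creep '[{"rx":0,"ry":0,"rz":0,"tx":0,"ty":-0.001,"tz":-0.01,"fingers":0.85},{"rx":0,"ry":0,"rz":0,"tx":0,"ty":0,"tz":-0.01,"fingers":0.85},{"rx":0,"ry":0,"rz":0,"tx":0,"ty":0,"tz":-0.003,"fingers":0.85},{"rx":0,"ry":0,"rz":0,"tx":0,"ty":0,"tz":0,"fingers":0.85}]' 12; python3 st.py w29
```

```text
time_s: 27.2
tool_pos: [0.4382, 0.2815, 0.0185]
eef_rot: [0.702, 0.095, -0.7, 0.094]
wrist_force: [-0.2, -0.2, -0.9]
gripper_width: 0.284
t 27.2 tcp [0.4382 0.2815 0.0185] grip [0.4381 0.2815 0.0375] righting [-0.002  0.002  0.   ] jawang -74.7 q [-0.56  0.74 -0.09  2.02  0.16  0.39 -2.09] F [-0.2 -0.2 -0.9] w 26.7
```

View pics/w29.png

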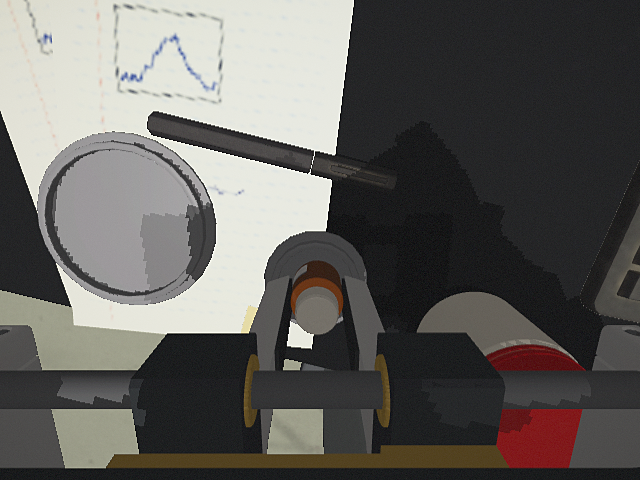

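The vial is inside the ring, at floor height +1 mm. Release with a limited opening, then rise.

```bash
python3 -m creep '[{"rx":0,"ry":0,"rz":0,"tx":0,"ty":0,"tz":-0.001,"fingers":0.85},{"rx":0,"ry":0,"rz":0,"tx":0,"ty":0,"tz":0,"fingers":0.65},{"rx":0,"ry":0,"rz":0,"tx":0,"ty":0,"tz":0,"fingers":0.5},{"rx":0,"ry":0,"rz":0,"tx":0,"ty":0,"tz":0,"fingers":0.45},{"rx":0,"ry":0,"rz":0,"tx":0,"ty":0,"tz":0,"fingers":0.45}]' 12; python3 st.py w30
```

```text
time_s: 27.88
tool_pos: [0.4389, 0.2821, 0.0184]
eef_rot: [0.702, 0.095, -0.699, 0.093]
wrist_force: [0.5, 0.1, -0.2]
gripper_width: 0.547
t 27.88 tcp [0.4389 0.2821 0.0184] grip [0.4388 0.282  0.0374] righting [-0.004  0.004  0.   ] jawang -74.7 q [-0.56  0.74 -0.09  2.02  0.16  0.38 -2.09] F [ 0.5  0.1 -0.2] w 51.5
```

View pics/w30.png

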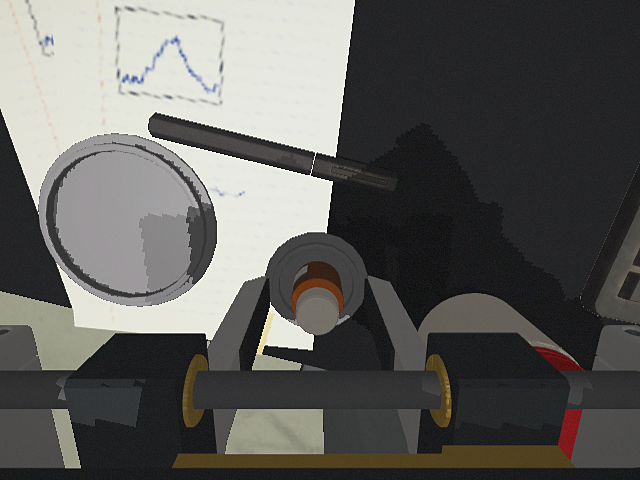

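The vial is free and upright in its ring. Now the jar.

```bash
python3 -m creep '[{"rx":0,"ry":0,"rz":0,"tx":-0.001,"ty":0,"tz":0.03,"fingers":0.45},{"rx":0,"ry":0,"rz":0,"tx":0,"ty":0,"tz":0.05,"fingers":0.45},{"rx":0,"ry":0,"rz":0,"tx":0,"ty":0,"tz":0.05,"fingers":0},{"rx":0,"ry":0,"rz":0,"tx":0,"ty":-0.02,"tz":0.04,"fingers":0},{"rx":0,"ry":0,"rz":0,"tx":-0.005,"ty":-0.04,"tz":0,"fingers":0},{"rx":0,"ry":0,"rz":0,"tx":-0.008,"ty":-0.035,"tz":0,"fingers":0},{"rx":0,"ry":0,"rz":0,"tx":0,"ty":0,"tz":0,"fingers":0},{"rx":0,"ry":0,"rz":0,"tx":0,"ty":0,"tz":0,"fingers":0}]' 12; python3 st.py w31
```

```text
time_s: 28.92
tool_pos: [0.4241, 0.1853, 0.1944]
eef_rot: [0.703, 0.096, -0.698, 0.094]
wrist_force: [0.6, 0.3, 0.5]
gripper_width: 0.998
t 28.93 tcp [0.4241 0.1853 0.1944] grip [0.424  0.1852 0.2134] righting [-0.004  0.007  0.   ] jawang -74.6 q [-0.35  0.38 -0.16  2.04  0.09  0.72 -1.87] F [0.6 0.3 0.5] w 93.8
```

View pics/w31.png

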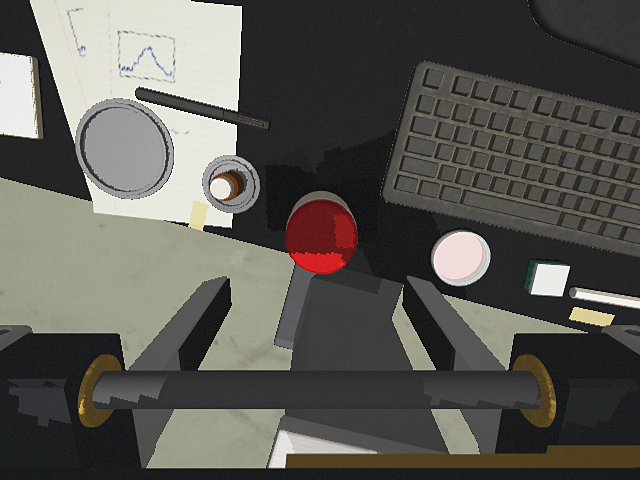

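```bash
python3 - <<'E'
from h import *
c=r.calibration("wrist")
p=cv2.imread("pics/w31.png");H,S,V=cv2.split(cv2.cvtColor(p,cv2.COLOR_BGR2HSV))
m=(((H<8)|(H>172))&(S>150)&(V>60)).astype(np.uint8)
ct=max(cv2.findContours(m,0,1)[0],key=len);e=cv2.fitEllipse(ct);print(e,px2w("wrist",*e[0],.080,c))
print("wide",px2w("wrist",124.5,147.5,.009,c),"small",px2w("wrist",231,184,.009,c),"vialcap",px2w("wrist",220,189,.048,c))
E
```

```text
((321.0993347167969, 236.53684997558594), (71.62373352050781, 73.33627319335938), 173.64060974121094) [0.42617867 0.18349018 0.08      ]
wide [0.44509461 0.39153241 0.009     ] small [0.43808879 0.28171807 0.009     ] vialcap [0.43708498 0.28242755 0.048     ]
```

```bash
python3 -m creep '[{"rx":-0.003,"ry":0.005,"rz":0,"tx":0,"ty":-0.001,"tz":-0.03,"fingers":0},{"rx":0,"ry":0,"rz":0,"tx":0,"ty":0,"tz":-0.03,"fingers":0},{"rx":0,"ry":0,"rz":0,"tx":0,"ty":0,"tz":-0.02,"fingers":0},{"rx":0,"ry":0,"rz":0,"tx":0,"ty":0,"tz":0,"fingers":0},{"rx":0,"ry":0,"rz":0,"tx":0,"ty":0,"tz":0,"fingers":0}]' 12; python3 st.py w32
```

```text
time_s: 29.6
tool_pos: [0.4255, 0.1907, 0.1121]
eef_rot: [0.702, 0.099, -0.699, 0.096]
wrist_force: [-0.2, 0.1, 0.1]
gripper_width: 0.996
t 29.6 tcp [0.4255 0.1907 0.1121] grip [0.4254 0.1906 0.1311] righting [-0.005  0.003  0.   ] jawang -74.1 q [-0.38  0.52 -0.14  2.11  0.13  0.51 -1.91] F [-0.2  0.1  0.1] w 93.6
```

View pics/w32.png

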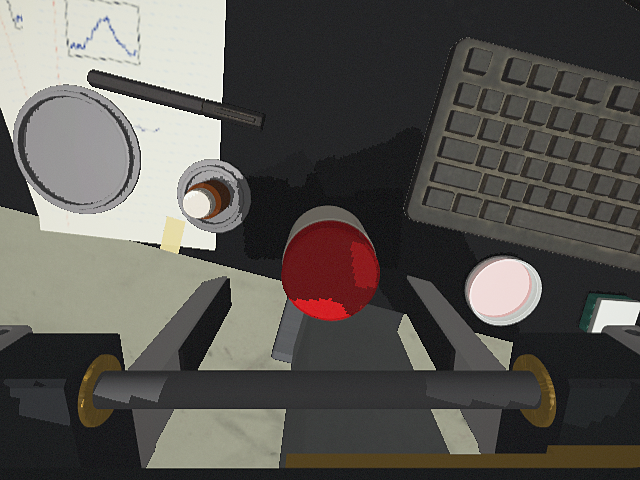

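The vial is within 2 mm of its holder's centre. The jar is at (0.426,0.1835). The gripper is 7 mm too far in y, so correct that before going down.

```bash
python3 -m creep '[{"rx":-0.003,"ry":0.002,"rz":0,"tx":0,"ty":-0.007,"tz":0,"fingers":0},{"rx":0,"ry":0,"rz":0,"tx":0,"ty":0,"tz":0,"fingers":0},{"rx":0,"ry":0,"rz":0,"tx":0,"ty":0,"tz":0,"fingers":0}]' 12; python3 st.py w33
```

```text
time_s: 30.02
tool_pos: [0.4267, 0.1836, 0.1139]
eef_rot: [0.702, 0.098, -0.699, 0.097]
wrist_force: [0.5, 0.3, 0.5]
gripper_width: 1.001
t 30.02 tcp [0.4267 0.1836 0.1139] grip [0.4266 0.1835 0.1329] righting [-0.003  0.005  0.   ] jawang -74.1 q [-0.37  0.52 -0.14  2.11  0.14  0.51 -1.9 ] F [0.5 0.3 0.5] w 94.1
```

View pics/w33.png

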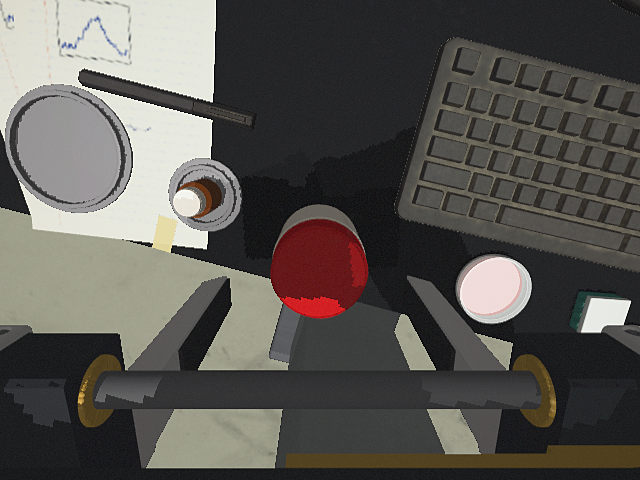

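The jar is centred (col 319). Descend.

```bash
python3 -m creep '[{"rx":0,"ry":0.003,"rz":0,"tx":-0.001,"ty":0,"tz":-0.02,"fingers":0},{"rx":0,"ry":0,"rz":0,"tx":0,"ty":0,"tz":-0.02,"fingers":0},{"rx":0,"ry":0,"rz":0,"tx":0,"ty":0,"tz":0,"fingers":0}]' 12; python3 st.py
```

```text
time_s: 30.45
tool_pos: [0.4265, 0.1839, 0.0738]
eef_rot: [0.702, 0.099, -0.699, 0.096]
wrist_force: [0.7, 1.0, -0.2]
gripper_width: 1.0
t 30.45 tcp [0.4265 0.1839 0.0738] grip [0.4265 0.1838 0.0928] righting [-0.004  0.004  0.   ] jawang -74.2 q [-0.39  0.59 -0.12  2.14  0.16  0.41 -1.92] F [ 0.7  1.  -0.2] w 94.0
```

```bash
python3 -m creep '[{"rx":0,"ry":0.002,"rz":0,"tx":-0.001,"ty":0,"tz":-0.02,"fingers":0},{"rx":0,"ry":0,"rz":0,"tx":0,"ty":0,"tz":-0.02,"fingers":0},{"rx":0,"ry":0,"rz":0,"tx":0,"ty":0,"tz":-0.009,"fingers":0},{"rx":0,"ry":0,"rz":0,"tx":0,"ty":0,"tz":0,"fingers":0}]' 12; python3 st.py w34
```

```text
time_s: 30.95
tool_pos: [0.4277, 0.185, 0.0263]
eef_rot: [0.703, 0.099, -0.698, 0.095]
wrist_force: [0.9, 0.4, 1.1]
gripper_width: 0.997
t 30.95 tcp [0.4277 0.185  0.0263] grip [0.4276 0.1849 0.0453] righting [-0.006  0.006  0.   ] jawang -74.2 q [-0.41  0.69 -0.08  2.17  0.18  0.29 -1.94] F [0.9 0.4 1.1] w 93.8
```

View pics/w34.png

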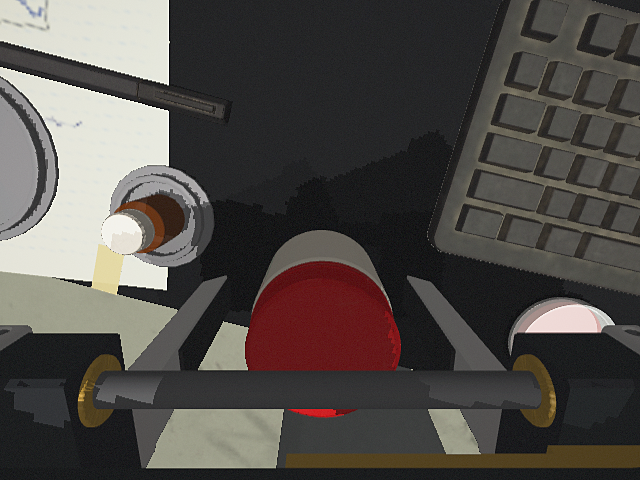

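Close on the jar, 30 N.

```bash
python3 -m creep '[{"rx":0,"ry":0.004,"rz":0,"tx":-0.001,"ty":-0.001,"tz":-0.001,"fingers":0.15},{"rx":0,"ry":0,"rz":0,"tx":0,"ty":0,"tz":-0.001,"fingers":0.25},{"rx":0,"ry":0,"rz":0,"tx":0,"ty":0,"tz":0,"fingers":0.3},{"rx":0,"ry":0,"rz":0,"tx":0,"ty":0,"tz":0,"fingers":0.4},{"rx":0,"ry":0,"rz":0,"tx":0,"ty":0,"tz":0,"fingers":0.5},{"rx":0,"ry":0,"rz":0,"tx":0,"ty":0,"tz":0,"fingers":0.5}]' 30; python3 st.py
python3 -m creep '[{"rx":0,"ry":0,"rz":0,"tx":0,"ty":0,"tz":0.015,"fingers":0.5},{"rx":0,"ry":0,"rz":0,"tx":0,"ty":0,"tz":0.02,"fingers":0.5},{"rx":0,"ry":0,"rz":0,"tx":0,"ty":0,"tz":0,"fingers":0.5}]' 30; python3 st.py w35
```

```text
time_s: 31.75
tool_pos: [0.428, 0.1842, 0.0261]
eef_rot: [0.702, 0.1, -0.698, 0.095]
wrist_force: [-0.1, -0.2, -0.7]
gripper_width: 0.701
t 31.75 tcp [0.428  0.1842 0.0261] grip [0.4279 0.1841 0.0451] righting [-0.007  0.005  0.   ] jawang -74.2 q [-0.4   0.69 -0.09  2.17  0.18  0.29 -1.94] F [-0.1 -0.2 -0.7] w 65.9
time_s: 32.12
tool_pos: [0.427, 0.1841, 0.061]
eef_rot: [0.702, 0.1, -0.699, 0.095]
wrist_force: [0.2, -0.5, -2.5]
gripper_width: 0.694
t 32.12 tcp [0.427  0.1841 0.061 ] grip [0.4269 0.184  0.08  ] righting [-0.007  0.003  0.   ] jawang -74.2 q [-0.38  0.62 -0.11  2.15  0.17  0.38 -1.93] F [ 0.2 -0.5 -2.5] w 65.2
```

View pics/w35.png

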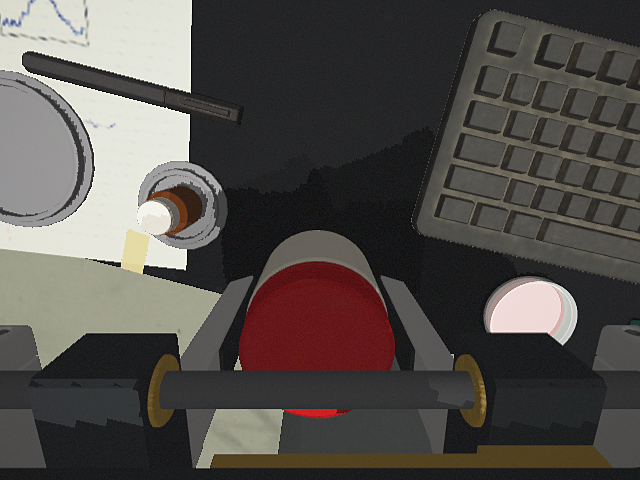

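The jar is lifted (65 mm, −2.5 N). Carry it over the vial at height to the wide holder.

```bash
python3 -m creep '[{"rx":0,"ry":0,"rz":0,"tx":0,"ty":0,"tz":0.03,"fingers":0.5},{"rx":0,"ry":0,"rz":0,"tx":0,"ty":0,"tz":0.04,"fingers":0.5},{"rx":0,"ry":0,"rz":0,"tx":0,"ty":0.01,"tz":0.03,"fingers":0.5},{"rx":0,"ry":0,"rz":0,"tx":0,"ty":0.03,"tz":0,"fingers":0.5},{"rx":0,"ry":0,"rz":0,"tx":0,"ty":0.04,"tz":0,"fingers":0.5},{"rx":0,"ry":0,"rz":0,"tx":0.005,"ty":0.04,"tz":0,"fingers":0.5},{"rx":0,"ry":0,"rz":0,"tx":0.005,"ty":0.04,"tz":0,"fingers":0.5},{"rx":0,"ry":0,"rz":0,"tx":0.005,"ty":0.03,"tz":0,"fingers":0.5},{"rx":0,"ry":0,"rz":0,"tx":0,"ty":0.01,"tz":0,"fingers":0.5},{"rx":0,"ry":0,"rz":0,"tx":0,"ty":0,"tz":0,"fingers":0.5},{"rx":0,"ry":0,"rz":0,"tx":0,"ty":0,"tz":0,"fingers":0.5}]' 30; python3 st.py w36
```

```text
time_s: 33.55
tool_pos: [0.4349, 0.3821, 0.1514]
eef_rot: [-0.695, -0.094, 0.706, -0.098]
wrist_force: [0.2, -0.0, -2.3]
gripper_width: 0.7
t 33.55 tcp [0.4349 0.3821 0.1514] grip [0.4352 0.3822 0.1704] righting [ 0.008 -0.016  0.   ] jawang -74.4 q [-0.67  0.6  -0.16  1.76  0.11  0.81 -2.17] F [ 0.2 -0.  -2.3] w 65.8
```

View pics/w36.png

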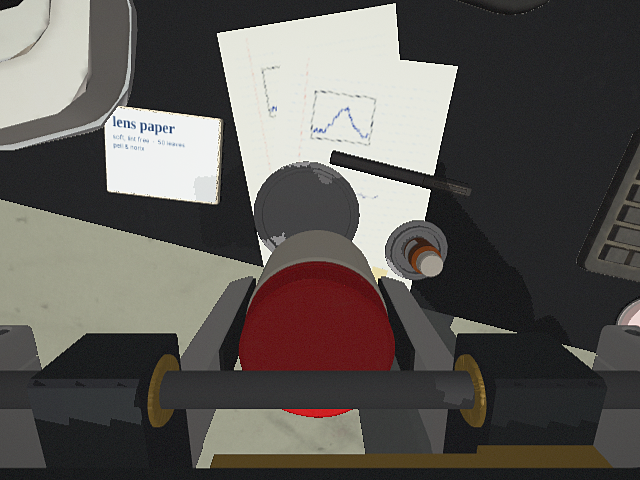

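```bash
python3 -m creep '[{"rx":0.006,"ry":-0.014,"rz":0,"tx":0.009,"ty":0.01,"tz":-0.02,"fingers":0.5},{"rx":0,"ry":0,"rz":0,"tx":0,"ty":0,"tz":-0.03,"fingers":0.5},{"rx":0,"ry":0,"rz":0,"tx":0,"ty":0,"tz":-0.025,"fingers":0.5},{"rx":0,"ry":0,"rz":0,"tx":0,"ty":0,"tz":0,"fingers":0.5},{"rx":0,"ry":0,"rz":0,"tx":0,"ty":0,"tz":0,"fingers":0.5}]' 30; python3 st.py w37
```

```text
time_s: 34.22
tool_pos: [0.4469, 0.3867, 0.0771]
eef_rot: [0.701, 0.092, -0.7, 0.094]
wrist_force: [0.5, 0.5, -2.5]
gripper_width: 0.697
t 34.23 tcp [0.4469 0.3867 0.0771] grip [0.4469 0.3867 0.0961] righting [0.003 0.002 0.   ] jawang -74.8 q [-0.68  0.71 -0.13  1.8   0.15  0.64 -2.2 ] F [ 0.5  0.5 -2.5] w 65.5
```

View pics/w37.png

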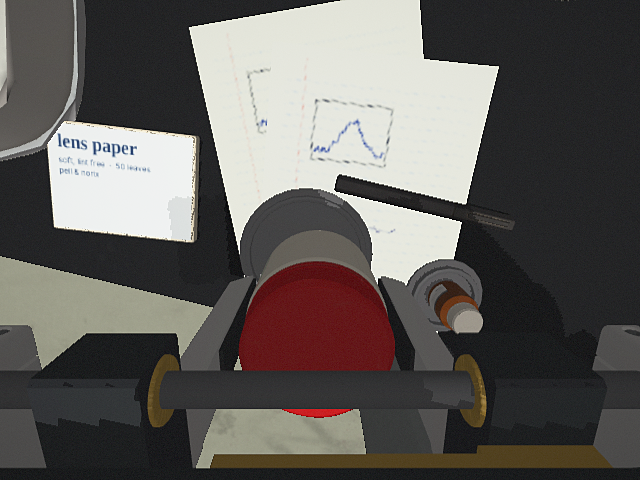

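The ring (col 306) is left of the jar (col 318), so y needs +5 mm.

```bash
python3 -m creep '[{"rx":0,"ry":0,"rz":0,"tx":-0.002,"ty":0.006,"tz":-0.01,"fingers":0.5},{"rx":0,"ry":0,"rz":0,"tx":0,"ty":0,"tz":-0.01,"fingers":0.5},{"rx":0,"ry":0,"rz":0,"tx":0,"ty":0,"tz":0,"fingers":0.5},{"rx":0,"ry":0,"rz":0,"tx":0,"ty":0,"tz":0,"fingers":0.5}]' 30; python3 st.py w38
```

```text
time_s: 34.78
tool_pos: [0.4455, 0.394, 0.0577]
eef_rot: [0.702, 0.093, -0.7, 0.094]
wrist_force: [-1.0, -0.3, -1.8]
gripper_width: 0.698
t 34.77 tcp [0.4455 0.394  0.0577] grip [0.4454 0.394  0.0767] righting [0.001 0.004 0.   ] jawang -74.8 q [-0.7   0.74 -0.12  1.8   0.15  0.61 -2.22] F [-1.  -0.3 -1.8] w 65.6
```

View pics/w38.png

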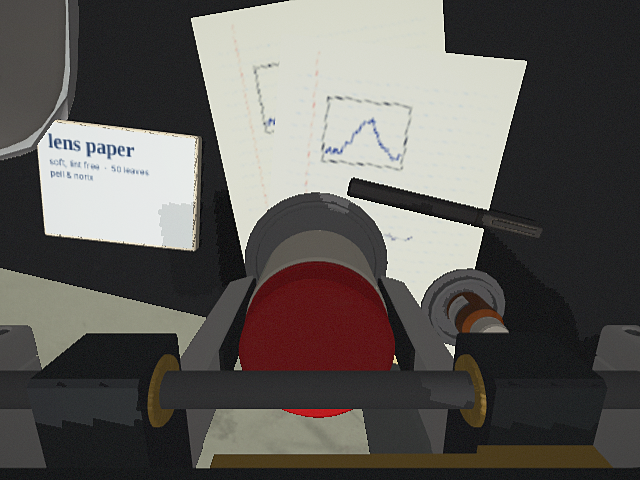

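Aligned within ~2 mm. Lower to the floor.

```bash
python3 -m creep '[{"rx":0,"ry":0.002,"rz":0,"tx":0,"ty":-0.001,"tz":-0.01,"fingers":0.5},{"rx":0,"ry":0,"rz":0,"tx":0,"ty":0,"tz":-0.01,"fingers":0.5},{"rx":0,"ry":0,"rz":0,"tx":0,"ty":0,"tz":-0.006,"fingers":0.5},{"rx":0,"ry":0,"rz":0,"tx":0,"ty":0,"tz":0,"fingers":0.5}]' 30; python3 st.py w39
```

```text
time_s: 35.33
tool_pos: [0.4455, 0.3924, 0.0295]
eef_rot: [0.701, 0.093, -0.7, 0.094]
wrist_force: [0.3, -0.4, -2.7]
gripper_width: 0.7
t 35.33 tcp [0.4455 0.3924 0.0295] grip [0.4455 0.3924 0.0485] righting [0.001 0.002 0.   ] jawang -74.9 q [-0.7   0.79 -0.11  1.81  0.16  0.55 -2.22] F [ 0.3 -0.4 -2.7] w 65.8
```

View pics/w39.png

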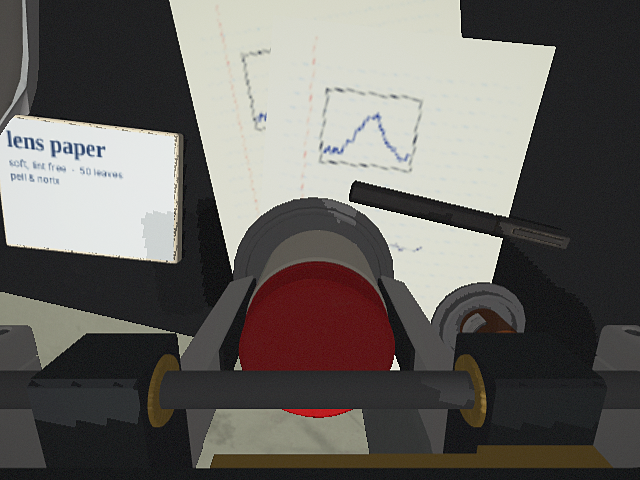

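```bash
python3 -m creep '[{"rx":0,"ry":0,"rz":0,"tx":0,"ty":0.001,"tz":-0.001,"fingers":0.5},{"rx":0,"ry":0,"rz":0,"tx":0,"ty":0,"tz":0,"fingers":0.27},{"rx":0,"ry":0,"rz":0,"tx":0,"ty":0,"tz":0,"fingers":0.2},{"rx":0,"ry":0,"rz":0,"tx":0,"ty":0,"tz":0,"fingers":0},{"rx":0,"ry":0,"rz":0,"tx":0,"ty":0,"tz":0,"fingers":0},{"rx":0,"ry":0,"rz":0,"tx":0,"ty":0,"tz":0,"fingers":0}]' 30; python3 st.py w40
```

```text
time_s: 36.12
tool_pos: [0.4469, 0.395, 0.0308]
eef_rot: [0.703, 0.094, -0.699, 0.093]
wrist_force: [-0.6, -0.2, -0.0]
gripper_width: 1.0
t 36.12 tcp [0.4469 0.395  0.0308] grip [0.4468 0.3949 0.0498] righting [-0.002  0.005  0.   ] jawang -74.9 q [-0.7   0.78 -0.11  1.81  0.16  0.55 -2.22] F [-0.6 -0.2 -0. ] w 94.0
```

View pics/w40.png

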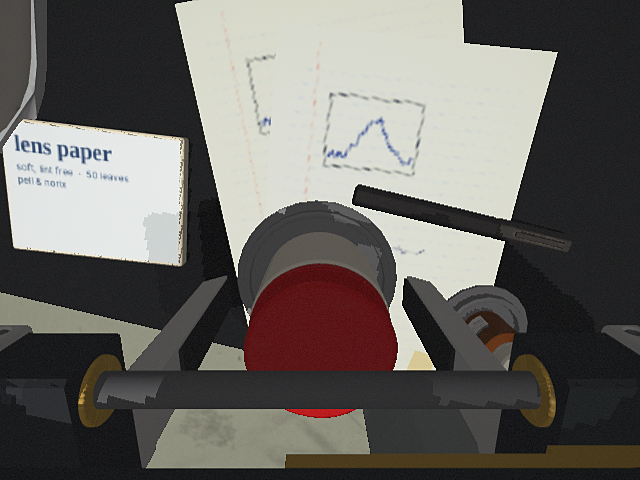

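Released. Rise clear and draw away for a final look.

```bash
python3 -m creep '[{"rx":0,"ry":0,"rz":0,"tx":0,"ty":-0.002,"tz":0.02,"fingers":0},{"rx":0,"ry":0,"rz":0,"tx":0,"ty":0,"tz":0.03,"fingers":0},{"rx":0,"ry":0,"rz":0,"tx":0,"ty":0,"tz":0.05,"fingers":0},{"rx":0,"ry":0,"rz":0,"tx":0,"ty":0,"tz":0.05,"fingers":0},{"rx":0,"ry":0,"rz":0,"tx":0,"ty":0,"tz":0.05,"fingers":0},{"rx":0,"ry":0,"rz":0,"tx":0,"ty":-0.03,"tz":0.02,"fingers":0},{"rx":0,"ry":0,"rz":0,"tx":0,"ty":-0.05,"tz":0,"fingers":0},{"rx":0,"ry":0,"rz":0,"tx":0,"ty":-0.05,"tz":0,"fingers":0},{"rx":0,"ry":0,"rz":0,"tx":0,"ty":-0.05,"tz":0,"fingers":0},{"rx":0,"ry":0,"rz":0,"tx":0,"ty":-0.03,"tz":0,"fingers":0},{"rx":0,"ry":0,"rz":0,"tx":0,"ty":0,"tz":0,"fingers":0},{"rx":0,"ry":0,"rz":0,"tx":0,"ty":0,"tz":0,"fingers":0}]' 30; python3 st.py w41
python3 - <<'E'
from h import *
for n in ("scene","top"):
    p,d=r.snapshot(n);cv2.imwrite(f"pics/{n}41.png",p)
    q=p[260:440,120:350] if n=="scene" else p[190:280,150:350]
    cv2.imwrite(f"pics/{n}41c.png",cv2.resize(q,None,fx=3 if n=="scene" else 4,fy=3 if n=="scene" else 4,interpolation=2))
E
```

```text
time_s: 37.67
tool_pos: [0.4457, 0.1768, 0.2735]
eef_rot: [0.708, 0.096, -0.693, 0.091]
wrist_force: [1.2, 1.4, -0.5]
gripper_width: 0.999
t 37.67 tcp [0.4457 0.1768 0.2735] grip [0.4453 0.1766 0.2925] righting [-0.011  0.02   0.   ] jawang -74.8 q [-0.32  0.29 -0.14  1.9   0.05  0.93 -1.8 ] F [ 1.2  1.4 -0.5] w 93.9
```

View pics/w41.png

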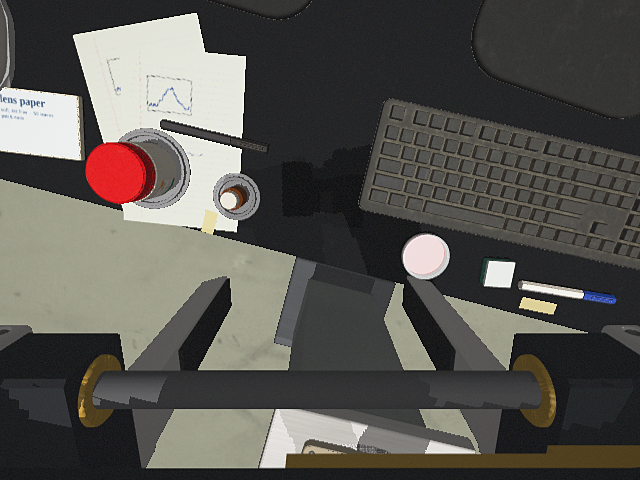

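View pics/scene41.png

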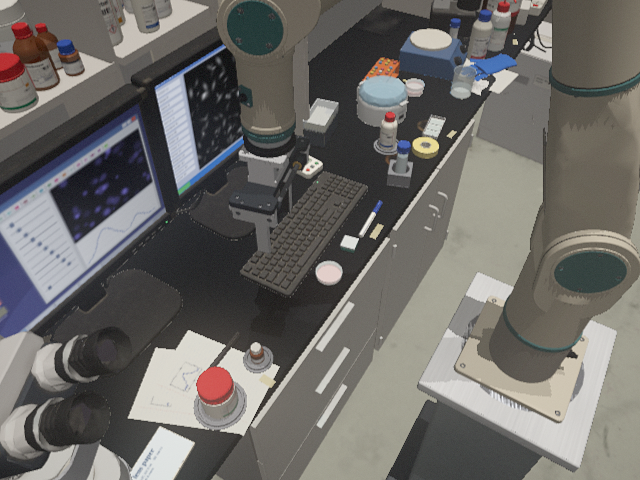

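View pics/top41c.png

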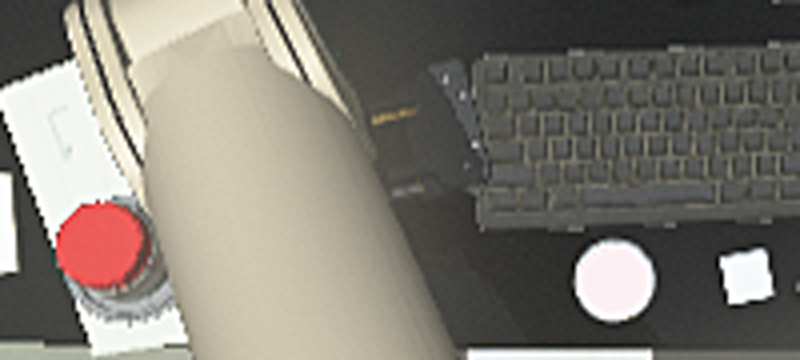

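View pics/scene41c.png

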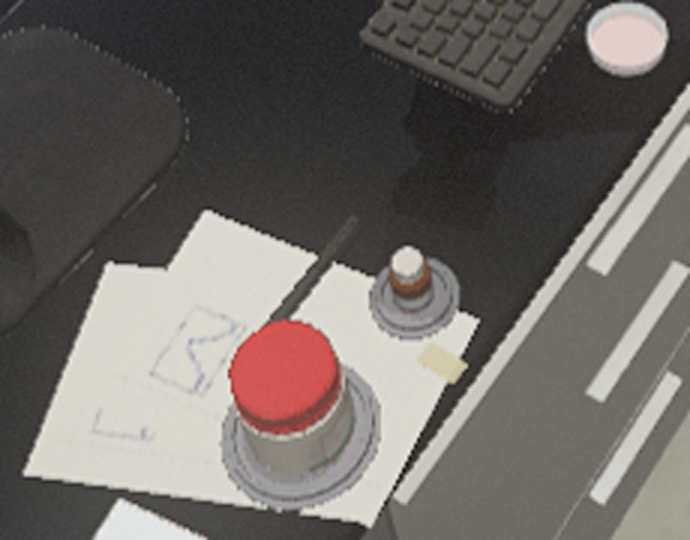

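All four stand upright in their holders, and the dish and cover box have not moved. One last check on the jar: lid at scene crop (285,367), top crop (103,245), wrist (115,173).

```bash
python3 - <<'E'
from h import *
c=r.calibration("wrist")
a=px2w("scene",120+285/3-.33,260+367/3-.33,.085)-px2w("scene",220,403,.009)
b=px2w("top",150+103/4-.4,190+245/4-.4,.085)-px2w("top",182.4,254.1,.009)
print("jar-wide scene",a[:2].round(4),"top",b[:2].round(4))
print("wrist jar",px2w("wrist",115,173,.085,c).round(4))
v=px2w("scene",120+408/3-.33,260+257/3-.33,.048)-px2w("scene",258,358.4,.009);print("vial scene",v[:2].round(4))
print(r.read_state()["wrist_force"].round(1))
E
```

```text
jar-wide scene [ 0.0005 -0.004 ] top [-0.0011 -0.0018]
wrist jar [0.4413 0.3927 0.085 ]
vial scene [ 0.0043 -0.0046]
[ 0.1 -0.1 -0.7]
```

```bash
python3 -c "
from station import r
print(r.sign_off())"
```

```text
the job is handed in; nothing more can be done
None
```

All four containers are back in their holders, and I handed the job in at about 38 s of the 112 s allowed. Sign-off gave no verdict. I moved them in the order bottle, tube, vial, jar, releasing each one at its holder's floor before lifting clear.

- **Position:** The last camera measurements put the jar within about 4 mm of its holder's centre, the bottle within about 3 mm, the tube within about 2 mm and the vial within 2–6 mm. The limit is 12 mm.
- **Disagreement:** For the vial, the wrist view gave under 2 mm and the scene view about 6 mm. For the jar, the scene and top views differed by about 2 mm.
- **Upright and seated:** In the pictures all four stand upright and sit inside their rings or bore. I judged height from the arm's reading at release, about 0 to 1.5 mm above the floor, and did not measure it separately.
- **Rest of the scene:** The petri dish and cover-glass box look to be where they were. The gripper was open, touching nothing, with wrist force under 1 N.

My first move command was refused as badly formed (its rows left out some keys), so the arm did not move on it. No check failed outright.

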